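# Load the slide press, shut it, pin it and hold it down

### The job

Pick up the loaded slide tray by its upright tab, without tipping it, and slide it fully home through the mouth of the slide press; then swing the press lid down shut over it. Take the headed pin from its rest, push it down through the hole in the lid's lug into the hole in the base until its collar bears on the lid, and finish while still holding the pin and pressing down on it, so that the lid stays pressed fully shut against its spring pad: do not let go. Leave the amber bottle, the jar and the white slide box where they are.

Things in the scene. Friction and masses are not known exactly. Their poses are not given: they have to be found in the camera images.
- press: Grey metal slide press fixed to the bench, 120 x 120 mm, 40 mm high, pin lug on its +x side, loading apron on its +y side. Origin: underside centre; press (x, y, z) below are mm in this frame, z up. A channel along y, floor at z 12, 89 mm wide (x -44.5 to 44.5), runs from the mouth at y = 55 to an end stop with its face at y = -57. The walls reach z 32.
- press_mouth (a point): Middle of the mouth, at the height of the channel floor: press (0, 55, 12). A bridge bar crosses over it (y 46 to 55, underside z 32, top z 40), so the tray is slid in beneath it along -y. Outside, the apron continues the floor to y = 103 (125 mm wide) between flared guides up to z 22, about 93 mm apart at the mouth and 118 mm at the outer end.
- press_home (a point): Where the middle of the tray's underside (point tray_centre) lies when the tray is fully home against the end stop: press (0, -10, 12). Its axes are those of the press.
- press_hole (a point): Mouth of the vertical round through-hole in the lug of the press base, 13 mm diameter, 31 mm deep to the bench, 3 mm chamfer: press (73, -10, 31).
- lid (a joint): Aluminium lid of the press (0.2 kg), rad: 0 = fully shut, grows as its free (+x) edge swings up and back towards the hinge; stop at 1.9; starts about upright. The hinge has friction (0.16 N m) and stays where it is left. Over the loaded tray a spring pad under the lid holds it about 0.06 rad open (lug some 8 mm high) until the lug is pressed with about 6 N; at least 4 N then keeps it shut.
- lid_hinge (a point): Point on the hinge axis, parallel to press y: press (-66, -10, 38). The lid plate, 8 mm thick and centred on this axis, is 106 mm wide (press y -64 to 42) and reaches from 4 to 122 mm from the axis; beyond it a lug 40 mm wide and 10 mm thick, flush with the plate's underside, reaches 157 mm. The pad is 30 x 78 mm, 66 to 96 mm from the axis, its face 17 mm below the plate.
- lid_top (a point): Point on the lid's outer face, 105 mm from the hinge axis, midway across the lug (press y = -10). Its x axis points along the lid away from the hinge, its z axis out of the outer face.
- lid_hole (a point): Centre of the upper mouth of the 12 mm round hole through the lid's 10 mm thick lug, 139 mm from the hinge axis; same axes as lid_top. Straight above press_hole, at press z = 44, when the lid is shut.
- tray_centre (a point): Middle of the underside of the steel slide tray (it starts on the bench, 0.22 kg): a plate 84 mm (its x) by 94 mm (its y) by 6 mm, three glass slides fixed in it, 9 mm high over all. A neck 24 mm wide, 6 mm high runs from its +y edge to an upright tab. It enters the press with its axes parallel to the press's, tab last.
- tray_tab (a point): Grasp point on the tray's upright tab, 107 mm along the tray's +y from tray_centre and 30 mm above its underside. The tab is 10 mm thick (tray y, grip it across this), 40 mm wide (tray x), its top 46 mm above the tray's underside. Axes as the tray.
- rest: Black plastic block, fixed to the bench, 60 x 60 x 44 mm, with an upright 13 mm hole in the middle that holds the pin. Origin: underside centre.
- pin_grip (a point): Middle of the grip of the steel headed pin (0.09 kg), which starts upright in the rest, collar on the rest's top. Grip: cylinder 16 mm in diameter, 42 mm long, reaching about 21 mm above and below this point; collar: 24 mm in diameter, 5 mm thick, its underside 27 mm below this point; shank: 10 mm in diameter, 38 mm long, tapered point. z axis along the pin, up.
- pin_tip (a point): Lower end of the pin's shank, 65 mm below pin_grip; 6 mm above the bench when the pin is fully in and the lid shut.
- reagent: Amber bottle, 56 mm in diameter, 120 mm tall, bystander. Origin: underside centre.
- jar: Glass specimen jar with white cap, 60 mm in diameter, 75 mm tall, bystander. Origin: underside centre.
- slidebox: Closed white slide box, 60 x 90 x 32 mm, bystander. Origin: underside centre.
Things that resemble listed ones, but are neither listed nor needed, are in the scene too. Of the things like the press, leave any that is red; of the rest the smaller one is meant. What is shaped like the part that bears tray_centre but green or red is not meant.

How it is judged:
On the way, in this order (a step that is already met when the one before it is completed fails the run):
1. the tray is fully home in the press, the lid still open (horizontal distance between tray_centre and press_home below 0.006 m and z of tray_centre in the frame of press below 0.016 m and value of joint lid above 0.5 rad), for 0.2 s.
2. the lid is shut down onto the tray (horizontal distance between tray_centre and press_home below 0.006 m and z of tray_centre in the frame of press below 0.016 m and value of joint lid below 0.12 rad), for 0.2 s.
3. the pin has gone through the lid's lug into the base (z of pin_tip in the frame of press below 0.022 m and horizontal distance between pin_tip and press_hole below 0.006 m and value of joint lid below 0.12 rad), for 0.1 s.
At the end, for the whole second after the job is handed in: Tray within 6 mm of home; pin upright, through both holes, tip under 11 mm above the bench; the robot bears on the pin and the pin presses on the lid with over 2 N; lid within 0.02 rad of fully shut; pin still; the robot keeps holding (horizontal distance between tray_centre and press_home below 0.006 m and z of tray_centre in the frame of press below 0.016 m and value of joint lid below 0.02 rad and z of pin_tip in the frame of press below 0.011 m and horizontal distance between pin_tip and press_hole below 0.006 m and angle between pin_grip's own z axis and vertical below 0.12 rad and contact force between pin and lid above 2 N and contact force between any of the fingers, the arm and pin above 2 N and linear speed of pin below 0.02 m/s); the arm keeps its last pose, push and grip.
It fails at once if the loaded tray is tipped by more than 0.5 rad (angle between tray_centre's own z axis and vertical above 0.5 rad).
It fails at once if a bystander is moved by more than 30 mm (distance of any of reagent, jar, slidebox from where it was at the start of the episode above 0.03 m).
It also fails if it takes over 64 s, if anything falls off the work surface, if the arm or the gripper's body presses on something with over 40 N, if the wrist force passes 120 N, or if a joint passes its speed limit or range.

### The arm

A 6-joint arm with a two-finger parallel gripper is mounted at the origin on the work surface. World frame = base frame: x ahead of the robot, y to its left, z up, the work surface at z = 0. Lengths are in m, angles in rad, forces in N, time in s.
With the tool pointing down it reaches from about 0.25 to 0.725 m from the base axis. Payload 4 kg.
Tool frame: the origin (TCP) lies midway between the tips of the shut fingers; the grasp point (between the pads) lies 19 mm behind it; z points along the fingers, y is the direction in which the jaws open and shut (so a half turn about z gives the same grasp; the last joint's range is limited). The gripper opens to 85 mm and grips with 20 to 120 N. Pads are 22 mm wide; open, the fingers measure 114 mm over their backs; the gripper's body (76 mm by 85 mm) begins 54 mm behind the grasp point. The pads swing forward as they close: fully open they stand 13 mm farther back than shut.
Start: joints at [1.27, 0.241, 0.005, 1.335, 0, 1.571], TCP at [0.148, 0.478, 0.198] pointing down, gripper open.
Joint ranges: [-2.72, 2.72], [-1.05, 1.87], [-1.09, 1.28], [-1.99, 2.15], [-1.42, 1.44], [-3.14, 3.14]. Speed limits (rad/s): [2.79, 2.79, 3.14, 3.14, 3.14, 3.14].

### API

Orientations are given as a rotation vector (axis times angle).
In Python, from bench import observe, snapshot, sign_off gives the robot as it stands.
- The arm moves only by the tool jog_arm, never from a script. Its argument "deltas" is a list of rows, each a list of 2 entries, a list of its own where there are three numbers: the shift along the tool's x, y, z in mm, then the turn, a rotation vector about the tool's x, y, z in rad. In form: [[[tx, ty, tz], [wx, wy, wz]], ...]. A call has 1 to 20 rows; each row shifts and turns the commanded pose from where the row before left it, along the tool's axes as they then stand; what a row does not reach is not made up. A row lasts 1/10 s, in which the tool goes at most 50 mm and 8.59 degrees, less where a joint would pass 70% of its speed; a pose out of reach is approached as far as the arm can. A call is refused whole if a number of a shift passes 50 or a number of a turn 0.15, either way. A call with a gripper value outside its range is refused whole. "fingers" is the closure, from 0 (fully open) to 1 (shut), set as the call begins (left out, the last holds). The fingers move at their own pace and stop on an object; "newtons" is the grip in N (left out, the last holds). Time passes only in rows, so rows that do not move let the fingers close. It gives the time, the measured TCP pose, the force and the opening at its end, in the units of the state.
- observe(): the state, without advancing time (a new reading comes with each control period).
- snapshot(name): name is "scene" or "top" or "wrist"; returns a dict with "img" (384x512x3 uint8, red, green, blue), "fx", "fy", "cx", "cy" (pixels), "cam_to_world" (4x4, takes a point from camera to world coordinates). Camera axes: x right, y down, z forward; pixel columns grow to the right and rows downward; lengths in m; the calibration is good to about 2 mm. A picture is of the moment at which its call begins. There is no depth.
- sign_off(): hands the job in, once; it reports no verdict.
The state is a dict: "t": time; "q": joint angles; "qd": joint speeds; "joint_efforts": joint torques, N m; "tcp_pos": TCP position; "eef_rot": TCP orientation; "ft_force": force on the tool from outside, world axes, zero at the start; "torque": the same for the moment, N m; "grip_width": finger opening in m.
Only numpy, scipy, OpenCV 4.12 (cv2) and the standard library are available. Lean on these libraries where they do the work, as an engineer would, in place of code of your own. Each camera call takes 0.05 s, during which the arm holds its last target.

## Working session

There is one attempt and no reset: what is moved stays moved. The work goes in short steps, Python scripts to look and compute and a tool call to move; the robot and the scene stay as the last step left them, time stands still between calls to the robot, and variables do not carry over. Pictures are saved under pics/ and viewed, and the job is handed in when it is done.

Besides the shell and the picture viewer there is one more tool, called in YAML: its name, and indented under it one key for each argument. jog_arm: Moves the arm, as the interface text tells. Its arguments: {"type":"object","properties":{"deltas":{"type":"array"},"fingers":{"type":"number"},"newtons":{"type":"number"}},"required":["deltas"]}

```bash
ls; mkdir -p pics
cat > h.py <<'E'
import numpy as np, cv2, pickle
from scipy.spatial.transform import Rotation as R
from bench import observe, snapshot, sign_off
def snap(name,fn,crop=None,scale=1.0):
    s=snapshot(name); pickle.dump(s,open(f'pics/{fn}.pkl','wb'))
    save(s,fn,crop,scale); return s
def save(s,fn,crop=None,scale=1.0):
    im=cv2.cvtColor(np.asarray(s['img']),cv2.COLOR_RGB2BGR)
    if crop: u0,v0,u1,v1=crop; im=im[v0:v1,u0:u1]
    im=cv2.resize(im,None,fx=scale,fy=scale,interpolation=cv2.INTER_CUBIC)
    cv2.imwrite(f'pics/{fn}.png',im)
def ld(fn): return pickle.load(open(f'pics/{fn}.pkl','rb'))
def ray(s,u,v):
    T=np.array(s['cam_to_world']); d=T[:3,:3]@np.array([(u-s['cx'])/s['fx'],(v-s['cy'])/s['fy'],1]); return T[:3,3],d
def atz(s,u,v,z):
    o,d=ray(s,u,v); return o+d*(z-o[2])/d[2]
def proj(s,p):
    T=np.array(s['cam_to_world']); c=T[:3,:3].T@(np.array(p)-T[:3,3]); return np.array([c[0]/c[2]*s['fx']+s['cx'],c[1]/c[2]*s['fy']+s['cy']])
E
python3 - <<'E'
from h import *
np.set_printoptions(precision=4,suppress=True)
for n in ('scene','top','wrist'):
    s=snap(n,n+'0',None,1.5); print(n,s['fx'],s['cx'],s['cy']); print(np.array(s['cam_to_world']))
print(observe())
E
```

```text
pics
scene 406.9773111837314 254.63631545690166 187.57173232843658
[[ 0.738   0.4422 -0.5097  1.1751]
 [ 0.6747 -0.4723  0.5671 -0.5895]
 [ 0.01   -0.7625 -0.647   0.8666]
 [ 0.      0.      0.      1.    ]]
top 429.30560912162963 251.04237091489142 193.7841038842095
[[-0.027  -0.9849  0.1711  0.3174]
 [-0.9995  0.0296  0.0129  0.0994]
 [-0.0178 -0.1706 -0.9852  1.3092]
 [ 0.      0.      0.      1.    ]]
wrist 303.1866176074923 253.1715703922058 191.718964942257
[[ 0.2969  0.9196  0.2573  0.0829]
 [ 0.9549 -0.2853 -0.0824  0.4972]
 [-0.0024  0.2702 -0.9628  0.3737]
 [ 0.      0.      0.      1.    ]]
{'t': 0.15, 'q': array([ 1.27  ,  0.2412,  0.004 ,  1.3352, -0.    ,  1.5708]), 'qd': array([-0.0011, -0.0015,  0.0036, -0.0001, -0.    , -0.0004]), 'joint_efforts': array([  0.0011, -37.2636,  25.2639,   0.0124,   0.    ,  -0.    ]), 'tcp_pos': array([0.148 , 0.477 , 0.1976]), 'eef_rot': array([-0.4707, -3.1059,  0.0025]), 'ft_force': array([-0.4028, -0.155 ,  0.522 ]), 'torque': array([0.    , 0.023 , 0.0083]), 'grip_width': 0.08546369056313538}
```

View pics/scene0.png

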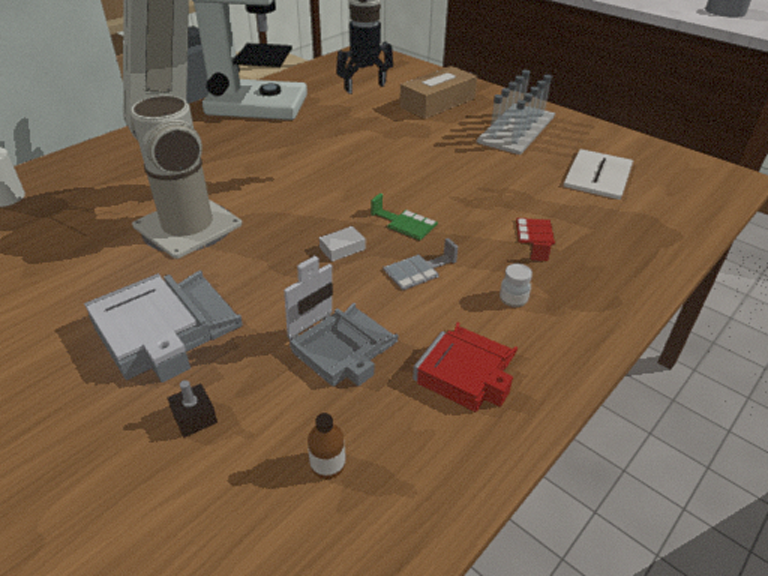

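View pics/top0.png

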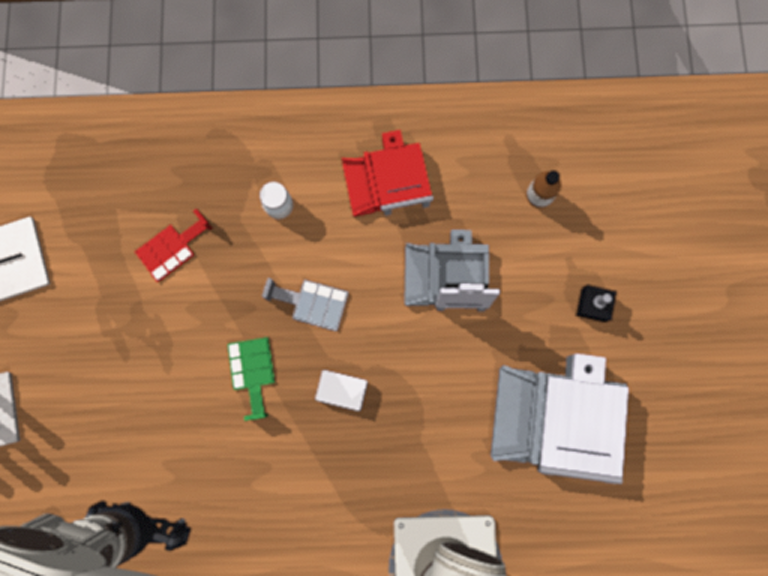

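View pics/wrist0.png

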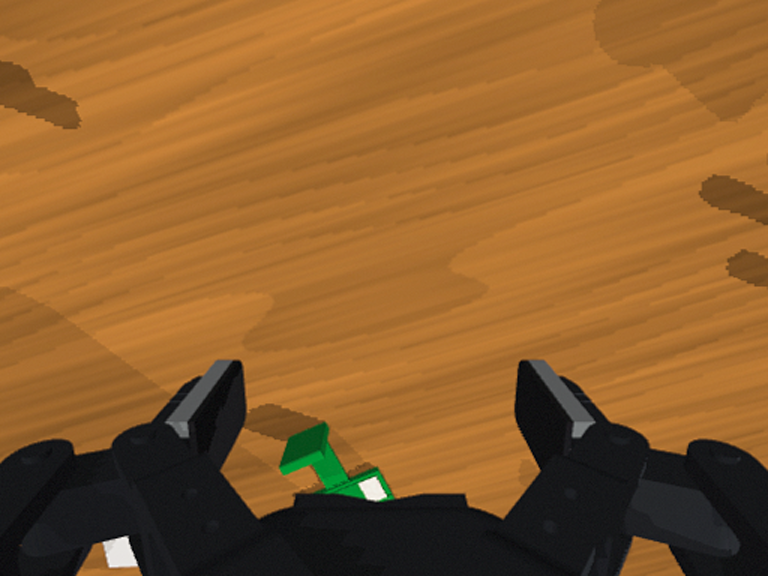

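The meant press is the small grey one at top-view (460,270) in 1.5x pixels, lid upright and apron to the left (+y). The grey tray is at (318,305) with its tab at (268,290), and the pin rest is at (597,303). I'll enlarge for pixel measurements.

Run:
```python
from h import *
s=ld('top0'); save(s,'t_press',(260,145,350,215),8.5); save(s,'t_tray',(165,175,245,230),9.5)
s=ld('scene0'); save(s,'s_press',(180,165,280,265),6); save(s,'s_tray',(250,150,320,200),10)
```

```text
(no output)
```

View pics/t_press.png

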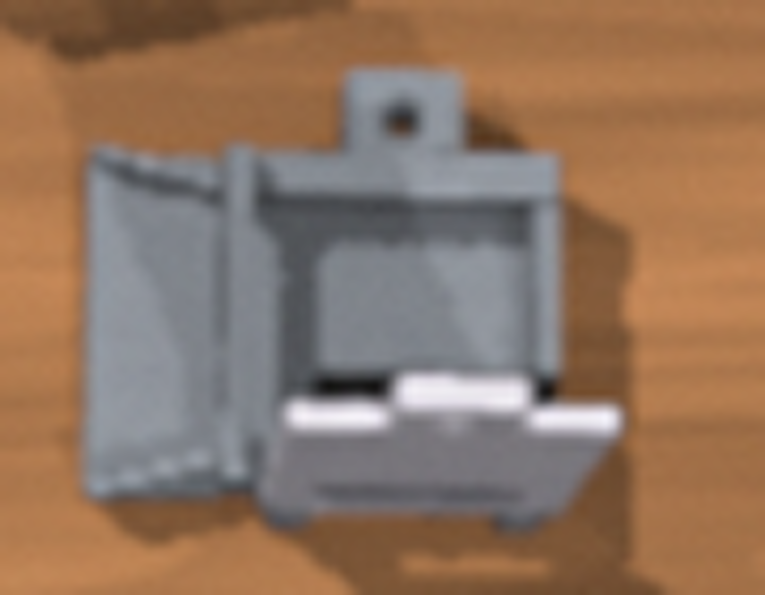

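View pics/t_tray.png

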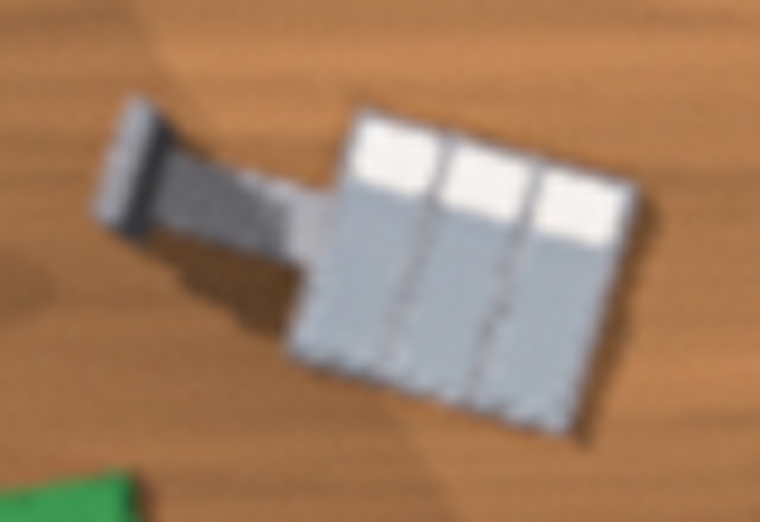

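View pics/s_press.png

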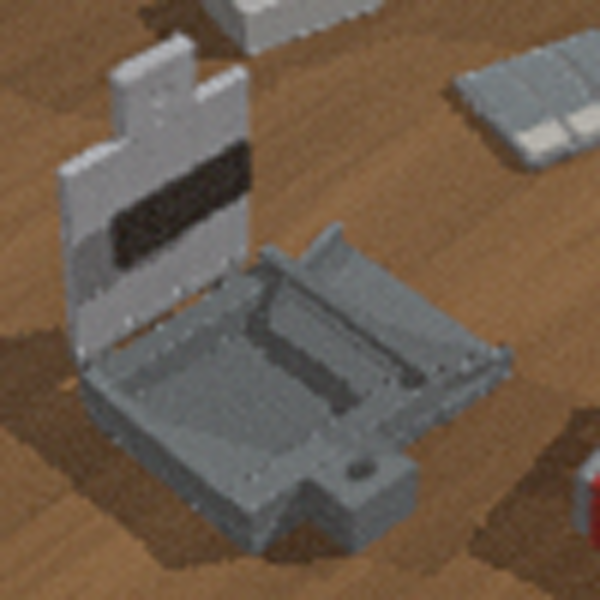

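View pics/s_tray.png

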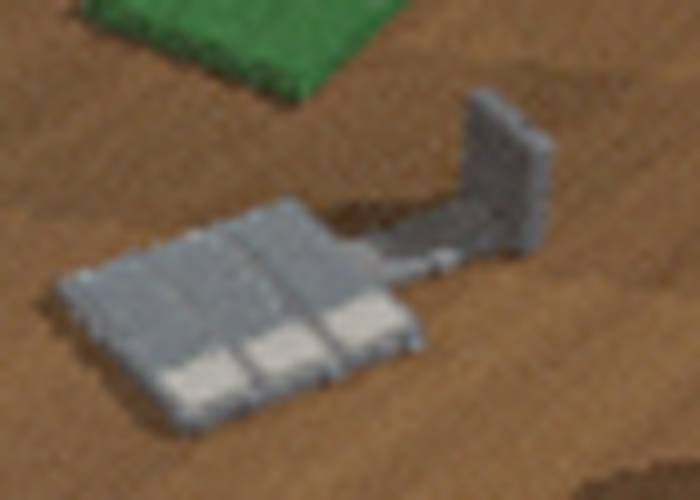

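```bash
cat >> h.py <<'E'
from scipy.optimize import least_squares
def fit(obs,x0,fz=0.0):
    # obs list of (snap,u,v,localpt mm); pose x,y,yaw, base z=fz
    def P(x,l):
        c,s_=np.cos(x[2]),np.sin(x[2]); l=np.array(l)/1000
        return np.array([x[0]+c*l[0]-s_*l[1],x[1]+s_*l[0]+c*l[1],l[2]+fz])
    def f(x): return np.concatenate([proj(s,P(x,l))-[u,v] for s,u,v,l in obs])
    r=least_squares(f,x0,loss='soft_l1'); return r.x,f(r.x).reshape(-1,2)
E
cat > f1.py <<'E'
from h import *
np.set_printoptions(precision=4,suppress=True)
t=ld('top0'); s=ld('scene0')
T=lambda x,y:(t,260+x/8.5-.5+.5/8.5,145+y/8.5-.5+.5/8.5)
S=lambda x,y:(s,180+x/6-.42,165+y/6-.42)
pt=[(*T(400,118),(73,-10,31)),(*T(558,155),(60,-60,32)),(*T(230,148),(60,55,40)),(*T(253,148),(60,46,40))]
ps=[(*S(362,468),(73,-10,31)),(*S(258,553),(60,-60,0)),(*S(258,505),(60,-60,32))]
for o in (pt,ps,pt+ps):
    x,r=fit(o,[.43,0,0]); print('press',x); print(r)
T=lambda x,y:(t,165+x/9.5-.45,175+y/9.5-.45)
S=lambda x,y:(s,250+x/10-.45,150+y/10-.45)
pt=[(*T(360,110),(42,47,6)),(*T(638,183),(42,-47,6)),(*T(572,435),(-42,-47,6)),(*T(290,355),(-42,47,6)),(*T(133,98),(20,112,46)),(*T(95,212),(-20,112,46)),(*T(135,240),(-20,102,46))]
ps=[(*S(58,287),(-42,-47,6)),(*S(185,410),(42,-47,6)),(*S(425,320),(42,47,6)),(*S(290,200),(-42,47,6)),(*S(550,135),(20,112,46)),(*S(483,90),(-20,112,46)),(*S(520,135),(20,102,46))]
for o in (pt,ps,pt+ps):
    x,r=fit(o,[.4,.2,-.2]); print('tray',x); print(r)
c,s_=np.cos(x[2]),np.sin(x[2]); print('tab',x[0]-s_*.107,x[1]+c*.107)
# wide positions
for n,u,v,z in [('rest pin',600,301,.08),('box',342,391,.016),('jar',275,199,.075),('bottle',548,180,.12),('bottle base',540,195,.0),('bigpress',560,420,.05)]: print(n,atz(t,u/1.5,v/1.5,z))
E
python3 f1.py
```

```text
press [ 0.5708 -0.0473 -0.0323]
[[ 0.9515  0.1358]
 [-1.0893 -0.147 ]
 [-0.1062  0.0072]
 [ 0.1574  0.0095]]
press [ 0.5727 -0.0391 -0.1054]
[[-0.1287  0.0817]
 [ 0.3118 -0.1544]
 [-0.1692  0.079 ]]
press [ 0.5706 -0.0447 -0.0448]
[[ 0.4276  0.2732]
 [-1.6641  0.1896]
 [-0.6889 -0.1145]
 [-0.4255 -0.0762]
 [-0.7657  0.1149]
 [ 0.1635  0.6643]
 [-0.3213  0.8975]]
tray [ 0.5185  0.232  -0.2934]
[[ 0.467  -0.0208]
 [ 0.3964  0.0793]
 [-0.0944 -0.2637]
 [ 0.132   0.1778]
 [-0.106   0.1577]
 [ 0.0127  0.8346]
 [-1.0088 -1.2531]]
tray [ 0.5154  0.2372 -0.28  ]
[[-0.6177 -0.7134]
 [ 0.2692  1.0064]
 [-0.0258  0.5202]
 [-0.6605 -0.7554]
 [ 0.2528 -0.04  ]
 [-0.0818 -1.5709]
 [ 0.8586  0.8767]]
tray [ 0.5182  0.2329 -0.2883]
[[ 0.1065  0.1535]
 [ 0.0775  0.1071]
 [-0.2819 -0.1996]
 [-0.0991  0.3912]
 [-0.4749  0.451 ]
 [-0.2935  1.1481]
 [-1.3099 -0.9557]
 [-0.841   0.141 ]
 [-0.1091  2.0058]
 [-0.1911  1.5943]
 [-0.6944  0.1737]
 [ 0.2697  1.0297]
 [-0.0094 -0.57  ]
 [ 0.8528  1.9398]]
tab 0.5486213136791034 0.33544550375636006
rest pin [ 0.4979 -0.3129  0.08  ]
box [0.3419 0.1905 0.016 ]
jar [0.7239 0.3137 0.075 ]
bottle [ 0.7299 -0.2203  0.12  ]
bottle base [ 0.739  -0.2334  0.    ]
bigpress [ 0.2751 -0.2273  0.05  ]
```

jog_arm:
  deltas:
    - [[-36,-17,-8],[0,0,0]]
    - [[-36,-17,-8],[0,0,0]]
    - [[-36,-17,-8],[0,0,0]]
    - [[-36,-17,-8],[0,0,0]]
    - [[-36,-17,-8],[0,0,0]]
    - [[-36,-17,-8],[0,0,0]]
    - [[-36,-17,-8],[0,0,0]]
    - [[-36,-17,-8],[0,0,0]]
    - [[-36,-17,-8],[0,0,0]]
    - [[-36,-17,-8],[0,0,0]]
    - [[-36,-17,-8],[0,0,0]]
    - [[-36,-17,-8],[0,0,0]]
    - [[0,0,0],[0,0,0]]
    - [[0,0,0],[0,0,0]]

```text
t: 1.55
tcp_pos: [0.5005, 0.154, 0.2937]
eef_rot: [-0.474, -3.104, 0.0]
ft_force: [-0.3, 0.1, 0.2]
grip_width: 0.0852
```

Run:
```python
from h import *
s=snap('wrist','w1',None,1.5); o=observe(); print(o)
print(R.from_rotvec(o['eef_rot']).as_matrix())
```

```text
{'t': 1.6, 'q': array([2.99738774e-01, 2.72455379e-01, 2.92312734e-01, 1.59223840e+00,
       4.24464513e-04, 6.01149799e-01]), 'qd': array([ 2.61113298e-02, -1.23978623e-02, -1.41646801e-02,  1.51709428e-03,
       -1.48533089e-03, -4.31089149e-05]), 'joint_efforts': array([-7.33587127e-01, -3.91234767e+01,  2.61368805e+01, -4.45319060e-02,
       -4.05765977e-02, -1.42019770e-03]), 'tcp_pos': array([0.49984502, 0.15462663, 0.29367434]), 'eef_rot': array([-4.71423748e-01, -3.10439067e+00,  4.83252389e-04]), 'ft_force': array([-0.40543703, -0.22203709,  0.33667829]), 'torque': array([-0.00138241,  0.04668212, -0.02574462]), 'grip_width': 0.0852790891994507}
[[-9.54917184e-01  2.96867789e-01 -1.63939220e-03]
 [ 2.96868285e-01  9.54918435e-01 -6.23812311e-05]
 [ 1.54696686e-03 -5.46252461e-04 -9.99998654e-01]]
```

View pics/w1.png

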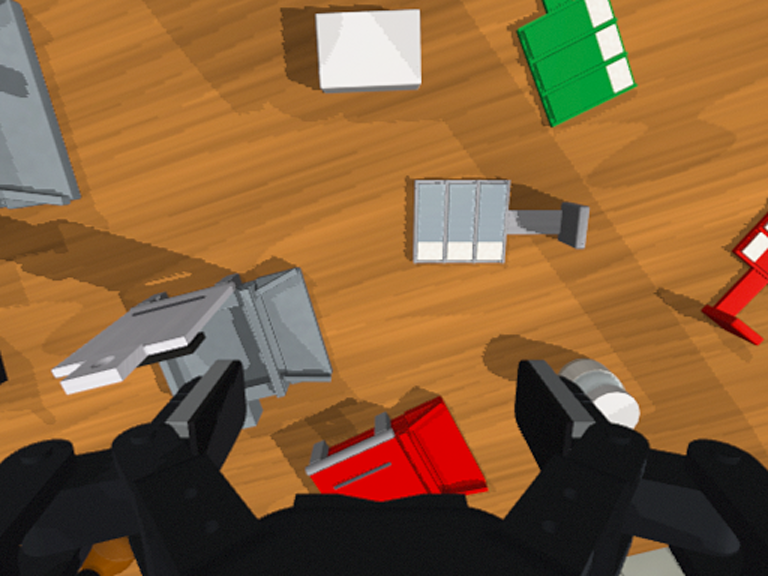

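Tray is axis-aligned in the wrist view at (460,220) with its tab at (575,225). The press is at (240,340), partly hidden by a finger. I'll enlarge both.

Run:
```python
from h import *
s=ld('w1'); save(s,'w1t',(268,110,402,185),5.5); save(s,'w1p',(25,165,235,295),3.7)
```

```text
(no output)
```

View pics/w1t.png

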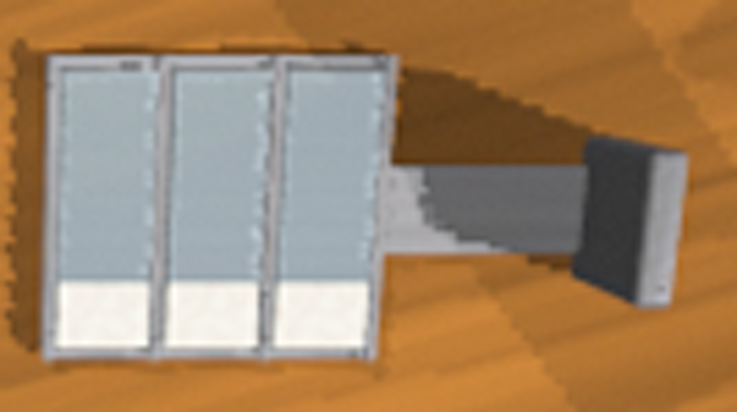

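View pics/w1p.png

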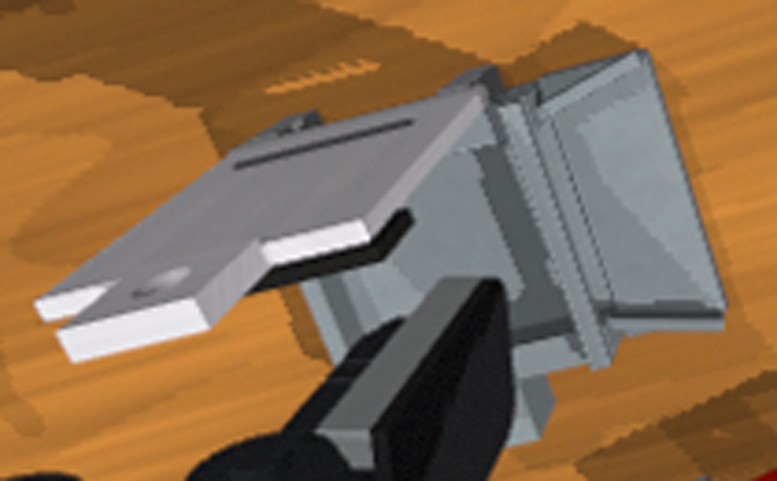

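jog_arm:
  deltas:
    - [[-25,-7,0],[0,0,0]]
    - [[-25,-7,0],[0,0,0]]
    - [[-25,-7,0],[0,0,0]]
    - [[-25,-7,0],[0,0,0]]
    - [[-25,-7,0],[0,0,0]]
    - [[0,0,0],[0,0,0]]
    - [[0,0,0],[0,0,0]]
    - [[0,0,0],[0,0,0]]

```text
t: 2.4
tcp_pos: [0.6083, 0.0856, 0.2944]
eef_rot: [-0.468, -3.106, -0.0]
ft_force: [1.4, 1.0, 1.2]
grip_width: 0.0853
```

Run:
```python
from h import *
s=snap('wrist','w2',None,1.5)
```

```text
(no output)
```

View pics/w2.png

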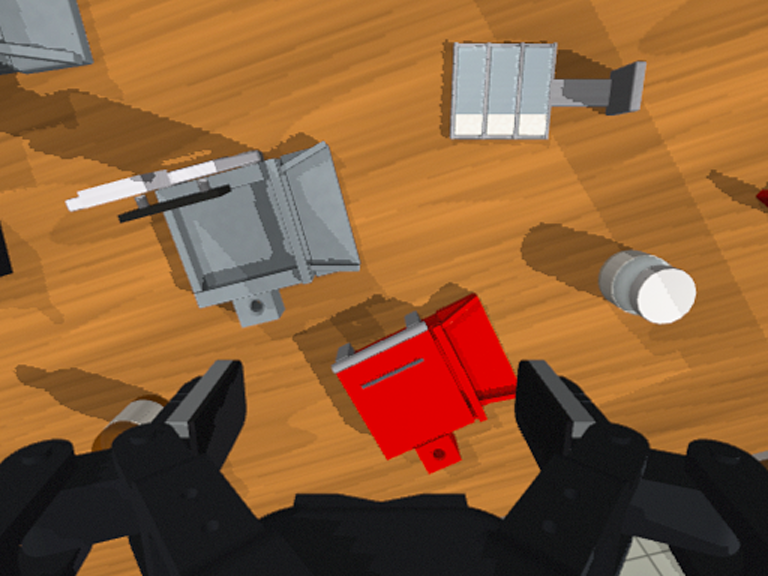

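The press is now fully visible at (250,230) with the lug hole at (256,307). The tray is at (505,90) and its tab at (628,88).

Run:
```python
from h import *
s=ld('w2'); save(s,'w2p',(100,85,250,225),4.2); save(s,'w2t',(290,20,440,100),5.2)
```

```text
(no output)
```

View pics/w2p.png

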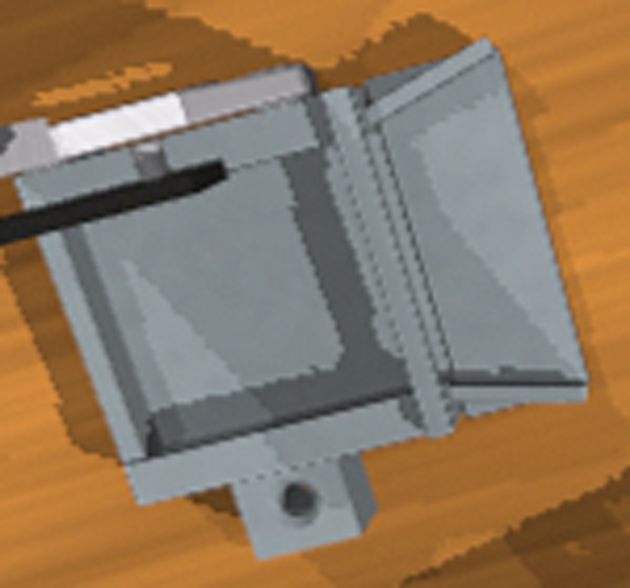

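View pics/w2t.png

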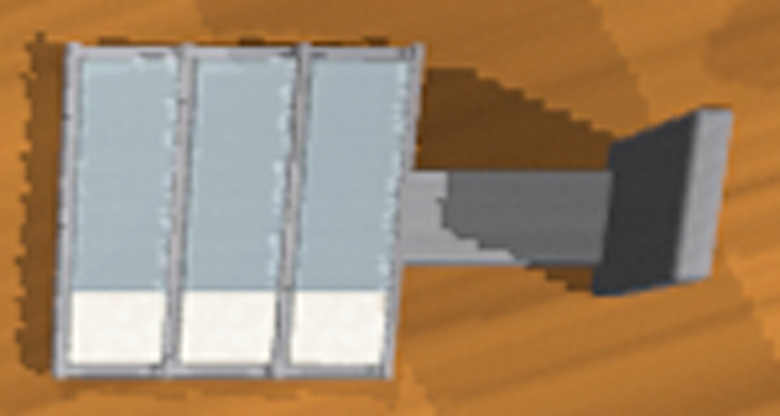

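```bash
cat > f2.py <<'E'
from h import *
np.set_printoptions(precision=4,suppress=True)
w1=ld('w1');w2=ld('w2')
P=lambda x,y:(w2,100+x/4.2-.4,85+y/4.2-.4)
o=[(*P(300,500),(73,-10,31)),(*P(137,505),(60,-60,32)),(*P(430,437),(60,46,40)),(*P(455,430),(60,55,40)),(*P(358,88),(-60,55,40)),(*P(587,383),(62.5,103,22)),(*P(490,40),(-62.5,103,22)),(*P(15,180),(-60,-60,32))]
x,r=fit(o,[.57,-.05,0]);print('press',x);print(r)
A=lambda x,y:(w1,268+x/5.5-.4,110+y/5.5-.4)
B=lambda x,y:(w2,290+x/5.2-.4,20+y/5.2-.4)
L=[(-42,47,6),(-42,-47,6),(42,-47,6),(42,47,6),(-20,102,46),(-20,112,46),(20,112,46),(20,102,46)]
a=[(*A(*q),l) for q,l in zip([(398,57),(50,57),(45,358),(377,358),(655,150),(688,152),(672,305),(640,305)],L)]
b=[(*B(*q),l) for q,l in zip([(424,46),(70,46),(55,377),(392,377),(700,108),(732,110),(710,275),(678,280)],L)]
for o in (a,b,a+b):
    x,r=fit(o,[.52,.23,-.29]);print('tray',x);print(r.T)
c,s_=np.cos(x[2]),np.sin(x[2]); print('tab',x[0]-s_*.107,x[1]+c*.107)
E
python3 f2.py
```

```text
press [ 0.5697 -0.0451 -0.036 ]
[[-0.7322  0.5552]
 [ 3.9697 -0.138 ]
 [-0.2103 -0.1127]
 [-0.3208  0.0128]
 [-3.5481 -0.5921]
 [ 0.6774  1.7525]
 [-0.3278 -0.0934]
 [ 2.4798 -0.4861]]
tray [ 0.5175  0.2341 -0.2986]
[[-0.1721 -0.0184  0.0439 -0.2078 -0.2651  0.9807  0.5151 -0.7309]
 [-0.4155 -0.0893  0.3111  0.0249 -0.0259 -0.426   0.3206  0.3547]]
tray [ 0.5176  0.2341 -0.303 ]
[[-0.1969 -0.075   0.0641 -0.2685 -0.3181  1.3644  0.6512 -0.8188]
 [ 0.0953 -0.1508  0.0604  0.2873 -0.3652 -0.7216  1.0355  0.0469]]
tray [ 0.5176  0.2341 -0.3009]
[[-0.0991  0.0622 -0.0029 -0.2615 -0.2376  1.005   0.4744 -0.7685 -0.2691
  -0.1596  0.1067 -0.2148 -0.3407  1.3458  0.6971 -0.7767]
 [-0.3211 -0.144   0.2619  0.111   0.1671 -0.2162  0.5203  0.5384 -0.0084
  -0.0942  0.1116  0.1942 -0.5774 -0.952   0.8175 -0.1537]]
tab 0.5492706704653418 0.33632395051827046
```

```bash
sed -i 's/60,-60,32/60,-65,32/g; s/(\*P(358,88),(-60,55,40)),//' f2.py; sed -i "s/^x,r=fit(o,\[.57.*/x,r=fit(o,[.57,-.05,0]);print('press',x);print(r); X=x/" f2.py
cat >> f2.py <<'E'
def W(l,x=X):
    c,s_=np.cos(x[2]),np.sin(x[2]); return np.array([x[0]+c*l[0]-s_*l[1],x[1]+s_*l[0]+c*l[1],l[2]])
for l in [(73,-10,31),(0,97,42),(0,170,12),(60,55,40),(-60,55,40),(-60,46,40),(-66,-10,38)]: print(l,W(np.array(l)/1000))
im=np.asarray(w2['img'])[:,:,::-1].copy()
im=cv2.resize(im[85:225,100:250],None,fx=5,fy=5,interpolation=cv2.INTER_CUBIC)
def ln(pts,col=(0,255,255)):
    q=[tuple(int(round(t)) for t in ((proj(w2,W(np.array(p)/1000))-[100,85]+.5)*5)) for p in pts]
    for u,v in zip(q,q[1:]): cv2.line(im,u,v,col,1)
ln([(60,-65,32),(60,55,32)]);ln([(-60,-65,32),(60,-65,32)]);ln([(-60,55,40),(60,55,40),(60,46,40),(-60,46,40)]);ln([(-44.5,-57,12),(44.5,-57,12),(44.5,55,12),(-44.5,55,12)],(0,0,255));ln([(62.5,103,12),(-62.5,103,12)])
ln([(73+6.5*np.cos(t),-10+6.5*np.sin(t),31) for t in np.linspace(0,6.3,20)])
ln([(59,103,22),(46.5,55,22)],(0,255,0));ln([(-59,103,22),(-46.5,55,22)],(0,255,0))
cv2.imwrite('pics/ov.png',im)
E
python3 f2.py | grep -v tray
```

```text
press [ 0.5693 -0.0446 -0.039 ]
[[-0.6875  0.1938]
 [ 0.9054  0.2108]
 [-0.0943 -0.3946]
 [-0.1978 -0.2531]
 [ 0.8247  1.5816]
 [ 0.0761 -0.3622]
 [-0.5646 -0.1502]]
[[-0.1721 -0.0184  0.0439 -0.2078 -0.2651  0.9807  0.5151 -0.7309]
 [-0.4155 -0.0893  0.3111  0.0249 -0.0259 -0.426   0.3206  0.3547]]
[[-0.1969 -0.075   0.0641 -0.2685 -0.3181  1.3644  0.6512 -0.8188]
 [ 0.0953 -0.1508  0.0604  0.2873 -0.3652 -0.7216  1.0355  0.0469]]
[[-0.0991  0.0622 -0.0029 -0.2615 -0.2376  1.005   0.4744 -0.7685 -0.2691
  -0.1596  0.1067 -0.2148 -0.3407  1.3458  0.6971 -0.7767]
 [-0.3211 -0.144   0.2619  0.111   0.1671 -0.2162  0.5203  0.5384 -0.0084
  -0.0942  0.1116  0.1942 -0.5774 -0.952   0.8175 -0.1537]]
tab 0.5492706704653418 0.33632395051827046
(73, -10, 31) [ 0.6418 -0.0574  0.031 ]
(0, 97, 42) [0.573  0.0523 0.042 ]
(0, 170, 12) [0.5759 0.1253 0.012 ]
(60, 55, 40) [0.6314 0.008  0.04  ]
(-60, 55, 40) [0.5114 0.0127 0.04  ]
(-60, 46, 40) [0.5111 0.0037 0.04  ]
(-66, -10, 38) [ 0.5029 -0.052   0.038 ]
```

View pics/ov.png

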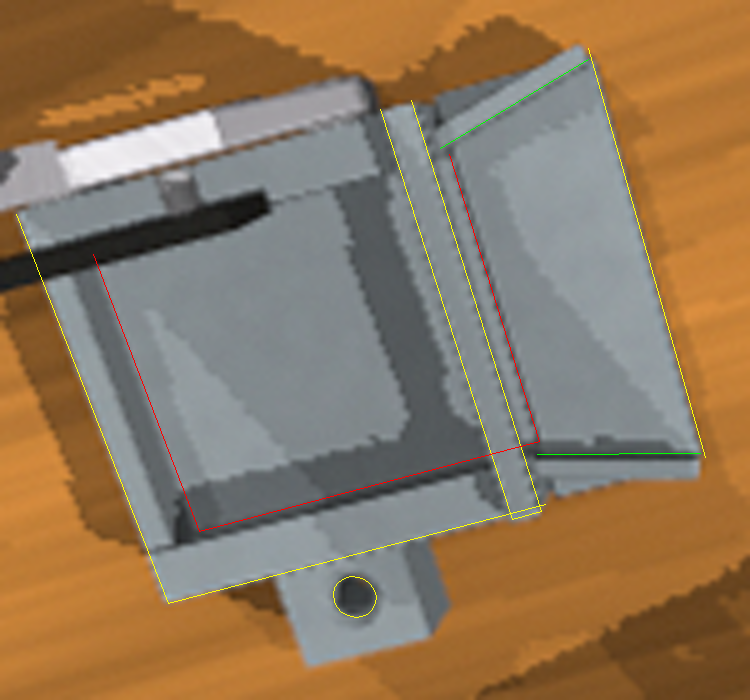

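jog_arm:
  deltas:
    - [[16.4,27.7,18],[0,0,0]]
    - [[16.4,27.7,18],[0,0,0]]
    - [[16.4,27.7,18],[0,0,0]]
    - [[16.4,27.7,18],[0,0,0]]
    - [[16.4,27.7,18],[0,0,0]]
    - [[16.4,27.7,18],[0,0,0]]
    - [[16.4,27.7,18],[0,0,0]]
    - [[16.4,27.7,18],[0,0,0]]
    - [[0,0,0],[0,0,0]]
    - [[0,0,0],[0,0,0]]
    - [[0,0,0],[0,0,0]]

```text
t: 3.55
tcp_pos: [0.5498, 0.3346, 0.1515]
eef_rot: [0.47, 3.105, 0.001]
ft_force: [0.1, -0.0, 0.3]
grip_width: 0.0855
```

```bash
cat >> h.py <<'E'
def to(p,yaw_y=None):
    "tool-frame shift (mm) to world TCP p; turn about z to put tool y along direction angle (from +y, world yaw)"
    o=observe(); M=R.from_rotvec(o['eef_rot']).as_matrix()
    print('tcp',np.round(o['tcp_pos'],4),'t',o['t'],'F',np.round(o['ft_force'],1),'w',round(o['grip_width'],4),'q',np.round(o['q'],3))
    print('yaw',np.arctan2(-M[0,1],M[1,1]),'tilt',np.round(M[:,2],3))
    d=M.T@(np.array(p)-o['tcp_pos'])*1000; print('shift',np.round(d,1))
E
python3 - <<'E'
from h import *
s=snap('wrist','w3',None,1.5); to([.5493,.3363,.014])
E
```

```text
tcp [0.5502 0.3343 0.1517] t 3.6 F [ 0.   0.1 -0.7] w 0.0854 q [ 0.546  0.55   0.346  1.365 -0.     0.848]
yaw -0.3016055732741779 tilt [ 0.002  0.001 -1.   ]
shift [  1.7   1.5 137.7]
```

View pics/w3.png

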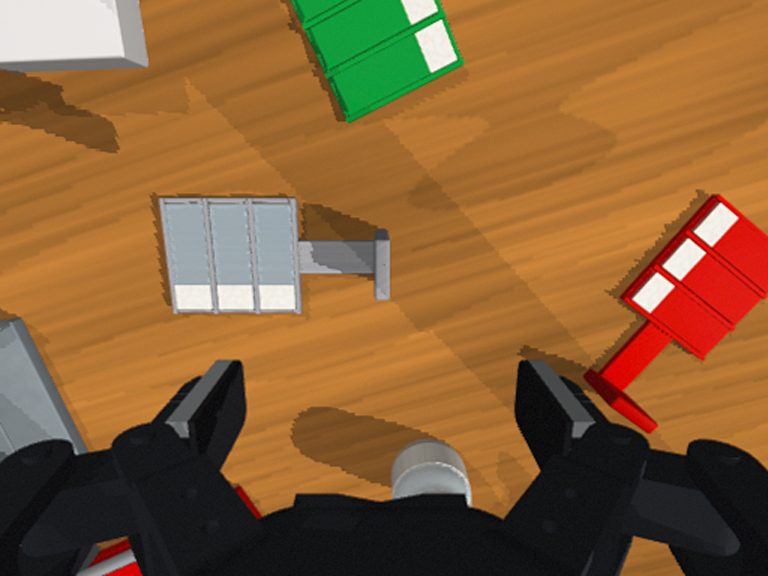

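The tab at (382,265) is centred between the fingers, midline about 380, so I'll descend and grip.

jog_arm:
  deltas:
    - [[1.6,1.4,16],[0,0,0]]
    - [[0,0,20],[0,0,0]]
    - [[0,0,20],[0,0,0]]
    - [[0,0,20],[0,0,0]]
    - [[0,0,20],[0,0,0]]
    - [[0,0,20],[0,0,0]]
    - [[0,0,12],[0,0,0]]
    - [[0,0,8],[0,0,0]]
    - [[0,0,0],[0,0,0]]
    - [[0,0,0],[0,0,0]]

```text
t: 4.6
tcp_pos: [0.5493, 0.3367, 0.0152]
eef_rot: [0.471, 3.105, 0.001]
ft_force: [-0.2, 0.6, 0.2]
grip_width: 0.0849
```

jog_arm:
  deltas:
    - [[0,0,0],[0,0,0]]
    - [[0,0,0],[0,0,0]]
    - [[0,0,0],[0,0,0]]
    - [[0,0,0],[0,0,0]]
    - [[0,0,0],[0,0,0]]
    - [[0,0,0],[0,0,0]]
    - [[0,0,0],[0,0,0]]
    - [[0,0,0],[0,0,0]]
  fingers: 1
  newtons: 70

```text
t: 5.4
tcp_pos: [0.5485, 0.3366, 0.0142]
eef_rot: [-0.471, -3.106, 0.0]
ft_force: [0.1, -0.6, -0.4]
grip_width: -0.0002
```

Run:
```python
from h import *
s=snap('wrist','w4',None,1.5); to([.5493,.3363,.014])
```

```text
tcp [0.5485 0.3366 0.0142] t 5.45 F [ 0.1  0.8 -0.1] w 0.0002 q [0.55  0.646 0.142 1.066 0.    0.851]
yaw -0.3007836522101564 tilt [-0. -0. -1.]
shift [-0.8 -0.   0.2]
```

View pics/w4.png

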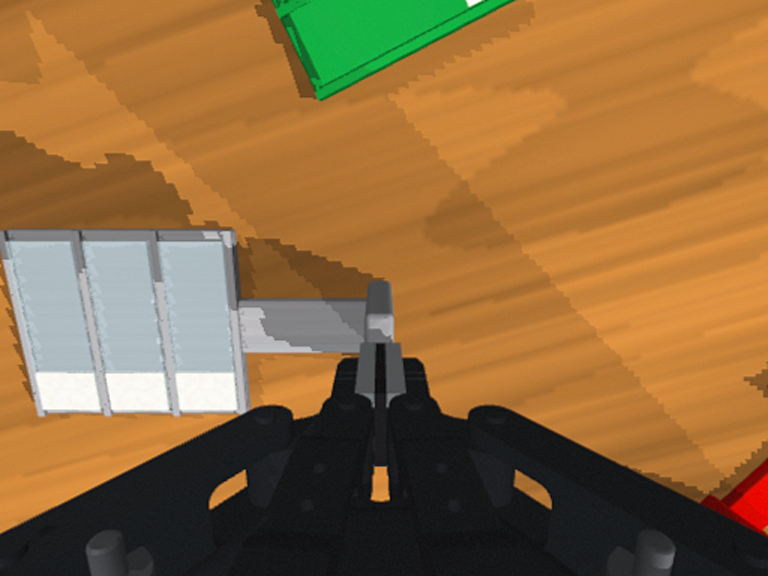

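Run:
```python
from h import *
np.set_printoptions(precision=4,suppress=True)
s=ld('w4'); o=observe()
print(np.array(s['cam_to_world'])[:3,3], proj(s,o['tcp_pos'])*1.5)
x=[.5176,.2341,-.301]
def W(l):
    c,s_=np.cos(x[2]),np.sin(x[2]); l=np.array(l)/1e3; return np.array([x[0]+c*l[0]-s_*l[1],x[1]+s_*l[0]+c*l[1],l[2]])
for l in [(-42,47,6),(42,47,6),(42,-47,6),(-20,107,46),(20,107,46),(0,107,30)]: print(l,W(l),proj(s,W(l))*1.5)
save(s,'w4c',(0,140,300,300),2.6)
for n in('scene','top'): snap(n,n+'4',None,1.5)
```

```text
[0.4834 0.3565 0.1905] [380.8074 331.0023]
(-42, 47, 6) [0.4914 0.2914 0.006 ] [233.1429 228.879 ]
(42, 47, 6) [0.5716 0.2665 0.006 ] [249.2448 412.4237]
(42, -47, 6) [0.5438 0.1768 0.006 ] [ 43.4742 412.4451]
(-20, 107, 46) [0.5302 0.3422 0.046 ] [380.8266 311.7443]
(20, 107, 46) [0.5684 0.3304 0.046 ] [380.8058 417.4948]
(0, 107, 30) [0.5493 0.3363 0.03  ] [380.7449 348.065 ]
```

View pics/w4c.png

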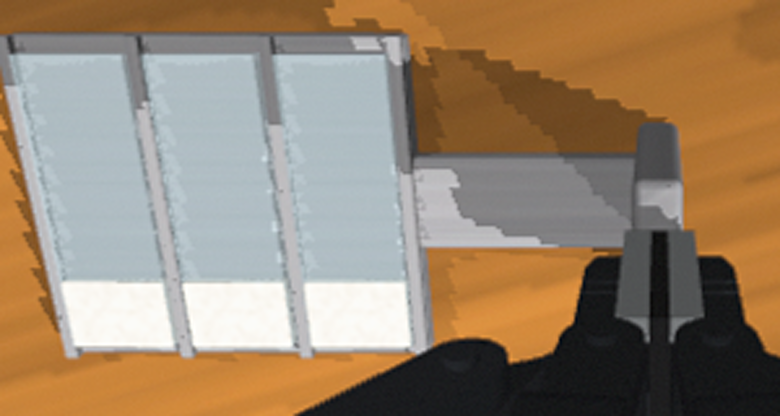

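View pics/scene4.png

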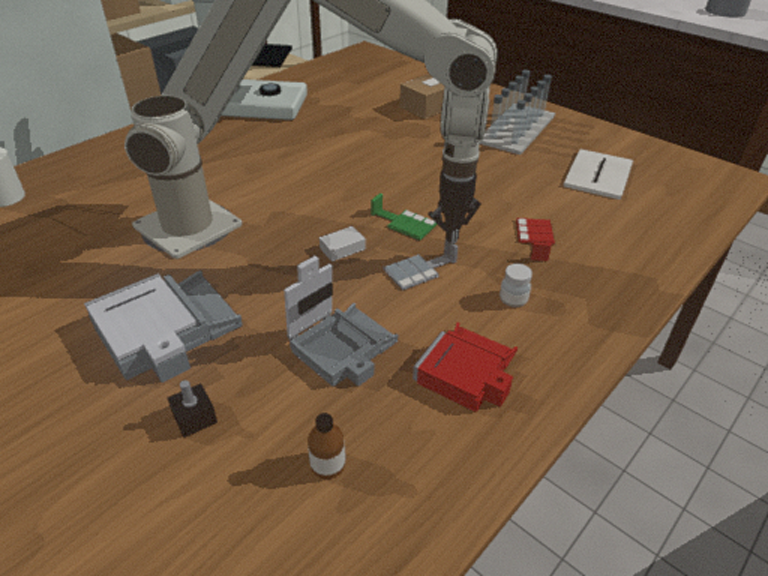

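Run:
```python
from h import *
s=ld('scene4'); t=ld('top4'); o=observe(); p=o['tcp_pos']
print([proj(s,p+[0,0,d])*1.5 for d in (0,.019,.05,.1)],[proj(t,p+[0,0,d])*1.5 for d in (0,.05)])
save(s,'s4c',(270,120,330,190),8.5); save(t,'t4c',(150,160,250,230),7)
```

```text
[array([449.27483244, 253.09152143]), array([449.95697436, 246.44904156]), array([451.09634418, 235.35422263]), array([453.00637417, 216.75496144])] [array([268.980326  , 290.86330576]), array([264.35241336, 286.54131944])]
```

View pics/s4c.png

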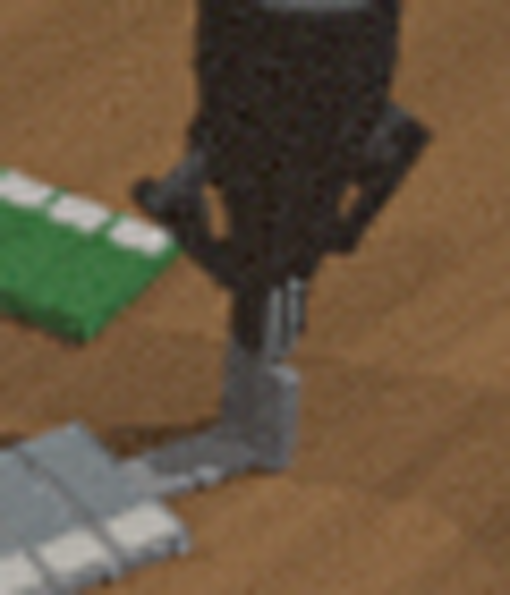

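View pics/t4c.png

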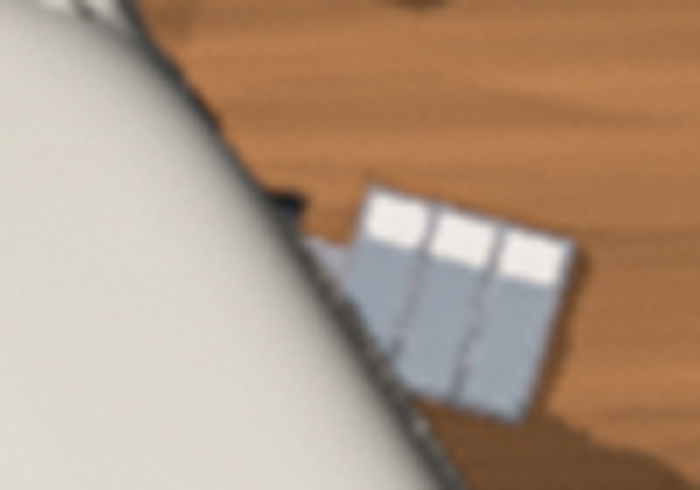

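The picture disagrees with the stated geometry. The shut tips sit above the tab top (crop (655,230)), not around it, and the width reads 0. The tips seem about 35 mm short of the reported TCP. I'll open and descend gently while watching the force.

jog_arm:
  deltas:
    - [[0,0,0],[0,0,0]]
    - [[0,0,0],[0,0,0]]
    - [[0,0,0],[0,0,0]]
    - [[0,0,0],[0,0,0]]
    - [[0,0,4],[0,0,0]]
    - [[0,0,4],[0,0,0]]
    - [[0,0,4],[0,0,0]]
    - [[0,0,4],[0,0,0]]
    - [[0,0,0],[0,0,0]]
  fingers: 0.4

```text
t: 6.45
tcp_pos: [0.5479, 0.3362, -0.0028]
eef_rot: [-0.471, -3.105, 0.002]
ft_force: [0.3, -0.2, -0.1]
grip_width: 0.0515
```

Run:
```python
from h import *
s=snap('wrist','w5',None,1.5);to([.5493,.3363,.014]); s=snap('scene','s5');save(s,'s5c',(270,120,330,190),7)
```

```text
tcp [ 0.5482  0.3363 -0.0023] t 6.5 F [-0.   0.4 -0.5] w 0.0516 q [0.55  0.663 0.124 1.033 0.    0.851]
yaw -0.3008806449120895 tilt [-0.001 -0.001 -1.   ]
shift [ -1.1   0.3 -16.3]
```

View pics/w5.png

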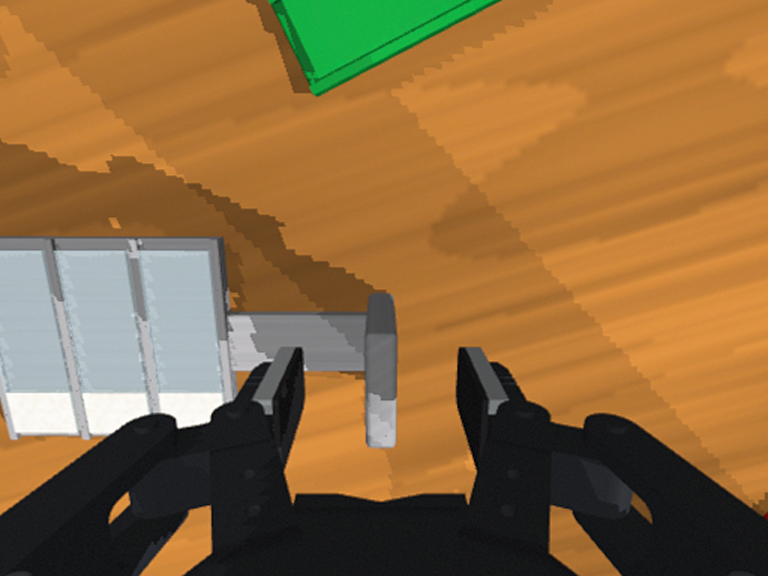

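View pics/s5c.png

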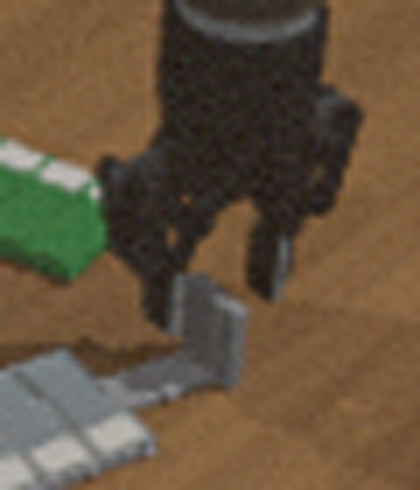

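Run:
```python
from h import *
np.set_printoptions(precision=4,suppress=True)
s=ld('scene4'); w=ld('w4'); p=np.array([.5485,.3366,.0142]); tx=np.array([-.955,.297,0]); tz=np.array([0,0,-1])
for hw in (.009,.011):
  f=lambda a:[(proj(w,p+(a[0]+hw)*tx+a[1]*tz)*1.5)[1]-343,(proj(s,p+a[0]*tx+a[1]*tz)*1.5)[1]-243.5]
  r=least_squares(f,[0,-.03]);print(hw,r.x,r.fun, proj(s,p+r.x[0]*tx+r.x[1]*tz)*1.5)
```

```text
0.009 [-0.0023 -0.0289] [0. 0.] [450.911 243.5  ]
0.011 [-0.0039 -0.0299] [0. 0.] [451.3531 243.5   ]
```

jog_arm:
  deltas:
    - [[0,0,4],[0,0,0]]
    - [[0,0,4],[0,0,0]]
    - [[0,0,4],[0,0,0]]
    - [[0,0,3],[0,0,0]]
    - [[0,0,0],[0,0,0]]
    - [[0,0,0],[0,0,0]]

```text
t: 7.15
tcp_pos: [0.5485, 0.3365, -0.0169]
eef_rot: [-0.471, -3.106, 0.0]
ft_force: [-0.3, -0.6, 0.4]
grip_width: 0.0511
```

jog_arm:
  deltas:
    - [[0,0,0],[0,0,0]]
    - [[0,0,0],[0,0,0]]
    - [[0,0,0],[0,0,0]]
    - [[0,0,0],[0,0,0]]
    - [[0,0,0],[0,0,0]]
    - [[0,0,0],[0,0,0]]
  fingers: 1
  newtons: 70

```text
t: 7.75
tcp_pos: [0.5488, 0.3367, -0.0163]
eef_rot: [0.471, 3.106, 0.001]
ft_force: [0.4, 0.3, 3.8]
grip_width: 0.0091
```

Run:
```python
from h import *
s=snap('wrist','w6',None,1.5);to([.5493,.3363,.014]); s=snap('scene','s6');save(s,'s6c',(270,120,330,190),7)
```

```text
tcp [ 0.5488  0.3367 -0.0163] t 7.8 F [-0.2  0.2  2.4] w 0.0089 q [ 0.55   0.677  0.11   1.003 -0.     0.851]
yaw -0.3008325149078267 tilt [ 0.001  0.    -1.   ]
shift [ -0.6  -0.2 -30.3]
```

View pics/w6.png

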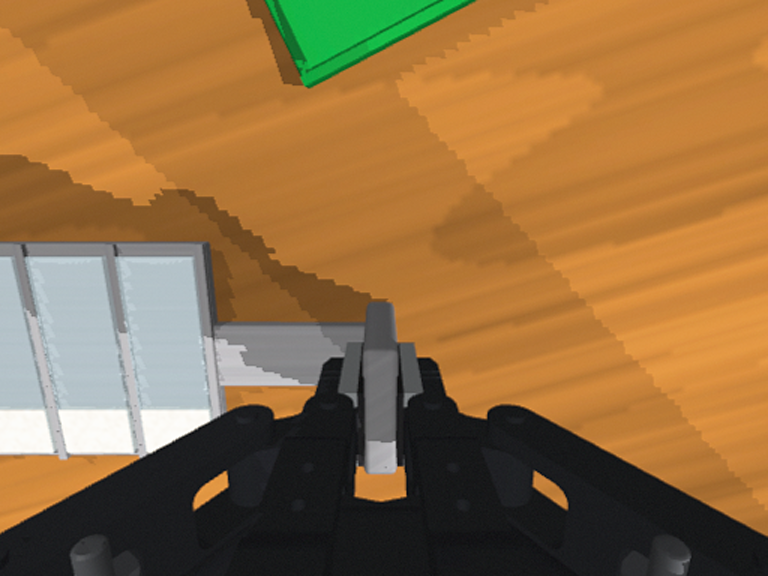

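View pics/s6c.png

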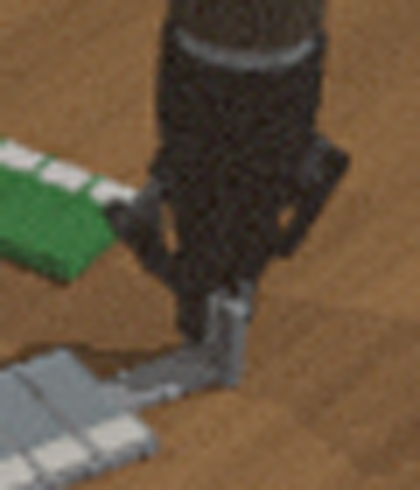

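jog_arm:
  deltas:
    - [[0,0,0],[0,0,0]]
    - [[0,0,-5],[0,0,0]]
    - [[0,0,-10],[0,0,0]]
    - [[0,0,-10],[0,0,0]]
    - [[0,0,-5],[0,0,0]]
    - [[0,0,0],[0,0,-0.05]]
    - [[0,0,0],[0,0,-0.06]]
    - [[0,0,0],[0,0,-0.06]]
    - [[0,0,0],[0,0,-0.05]]
    - [[0,0,0],[0,0,-0.042]]
    - [[-5.9,-17.2,0],[0,0,0]]
    - [[-5.9,-17.2,0],[0,0,0]]
    - [[-5.9,-17.2,0],[0,0,0]]
    - [[-5.9,-17.2,0],[0,0,0]]
    - [[-5.9,-17.2,0],[0,0,0]]
    - [[-5.9,-17.2,0],[0,0,0]]
    - [[0,0,0],[0,0,0]]
    - [[0,0,0],[0,0,0]]
    - [[0,0,0],[0,0,0]]
  fingers: 1
  newtons: 100

```text
t: 9.75
tcp_pos: [0.5799, 0.2324, 0.0133]
eef_rot: [-0.06, -3.141, -0.001]
ft_force: [-0.4, -0.4, -3.7]
grip_width: 0.0085
```

Run:
```python
from h import *
s=snap('wrist','w7',None,1.5);to([.5801,.2322,.014]); s=snap('scene','s7');save(s,'s7c',(180,140,320,260),5.5)
```

```text
tcp [0.5798 0.2327 0.0133] t 9.8 F [-0.6 -0.6 -2.1] w 0.0084 q [0.381 0.614 0.078 1.035 0.    0.419]
yaw -0.03801476185993024 tilt [-0.  0. -1.]
shift [-0.3 -0.4 -0.7]
```

View pics/w7.png

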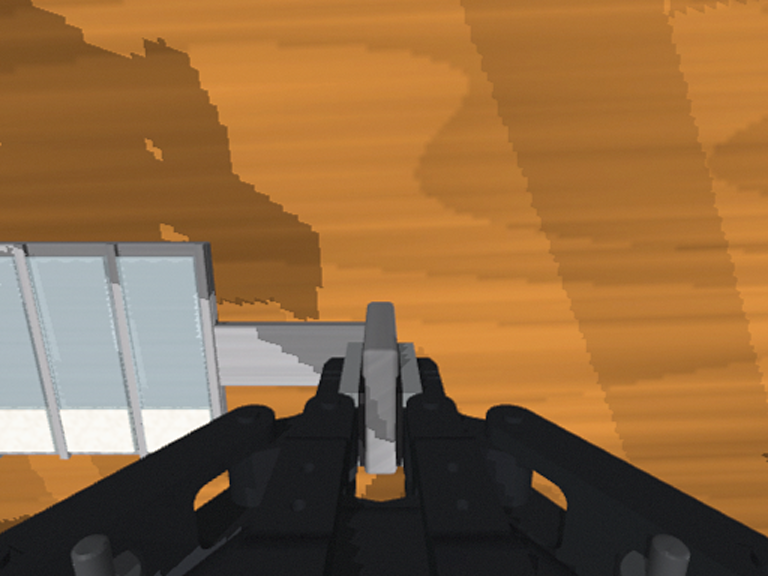

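View pics/s7c.png

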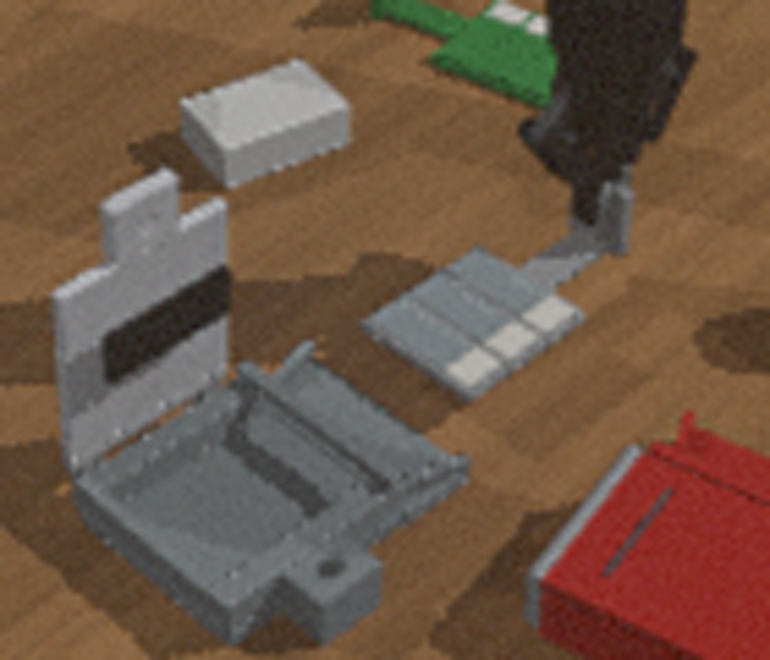

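jog_arm:
  deltas:
    - [[-0.3,-0.4,7],[0,0,0]]
    - [[0,0,7],[0,0,0]]
    - [[0,0,0],[0,0,0]]
    - [[0,-8,0],[0,0,0]]
    - [[0,-10,0],[0,0,0]]
    - [[0,-10,0],[0,0,0]]
    - [[0,-10,0],[0,0,0]]
    - [[0,-10,0],[0,0,0]]
    - [[0,-8,0],[0,0,0]]
    - [[0,0,0],[0,0,0]]

```text
t: 10.85
tcp_pos: [0.578, 0.1741, -0.0006]
eef_rot: [-0.064, -3.141, 0.001]
ft_force: [-0.2, -0.4, -3.3]
grip_width: 0.008
```

Run:
```python
from h import *
s=snap('wrist','w8',None,1.5);to([.573,.0523,-.003]); s=snap('scene','s8');save(s,'s8c',(180,140,320,260),5.5)
```

```text
tcp [ 0.5781  0.175  -0.0006] t 10.9 F [ 0.1 -0.2 -3.1] w 0.0085 q [ 0.294  0.592 -0.003  0.976  0.     0.334]
yaw -0.04004530548844581 tilt [-0.  0. -1.]
shift [   0.2 -122.8    2.4]
```

View pics/w8.png

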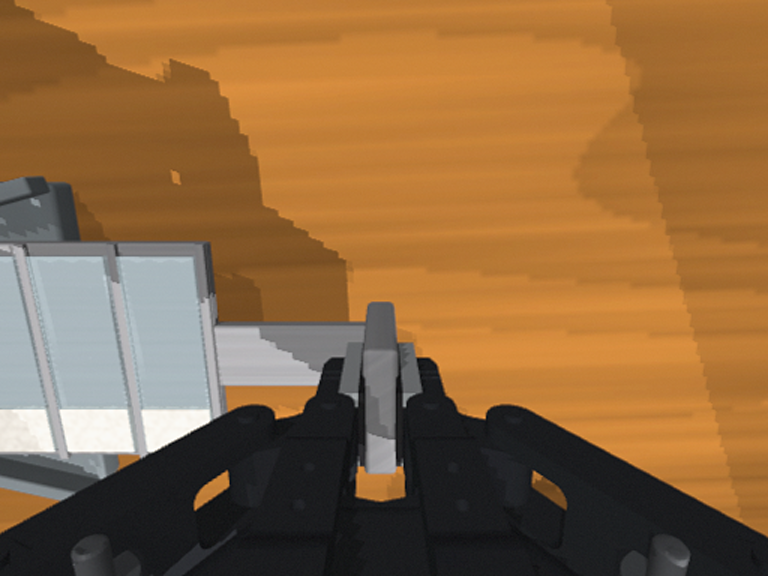

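View pics/s8c.png

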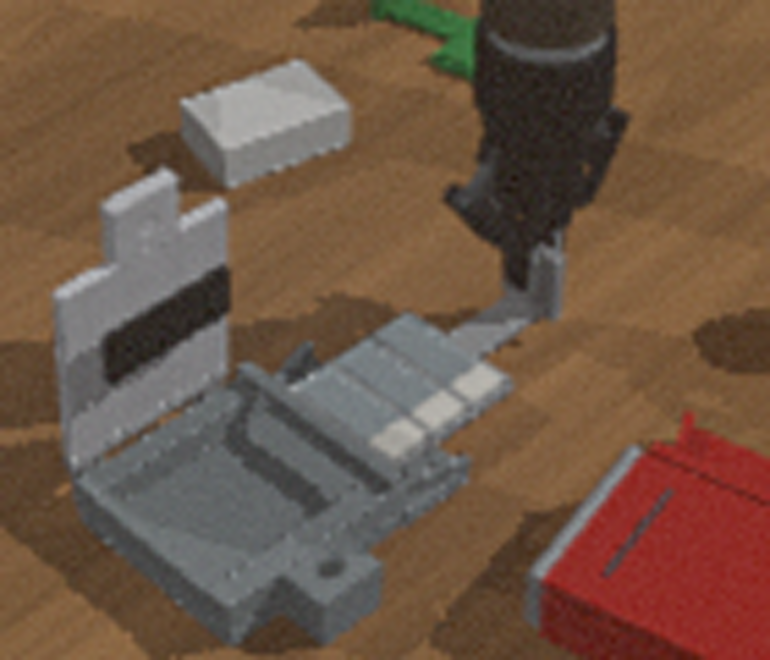

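jog_arm:
  deltas:
    - [[0.1,-6,1],[0,0,0]]
    - [[0,-6,0.5],[0,0,0]]
    - [[0,-8,0],[0,0,0]]
    - [[0,-8,0],[0,0,0]]
    - [[0,-8,0],[0,0,0]]
    - [[0,-8,0],[0,0,0]]
    - [[0,-6,0],[0,0,0]]
    - [[0,0,0],[0,0,0]]

```text
t: 11.75
tcp_pos: [0.5759, 0.1246, -0.0022]
eef_rot: [-0.063, -3.141, 0.0]
ft_force: [-0.1, 0.8, -3.0]
grip_width: 0.0084
```

Run:
```python
from h import *
s=snap('wrist','w9',None,1.5);to([.573,.0523,-.003]); s=snap('scene','s9');save(s,'s9c',(180,140,320,260),5.5)
```

```text
tcp [ 0.576   0.1253 -0.0021] t 11.8 F [ 0.2  1.2 -2.1] w 0.0085 q [ 0.214  0.569 -0.049  0.952  0.     0.254]
yaw -0.03968736040268431 tilt [ 0.  0. -1.]
shift [  0.1 -73.    0.8]
```

View pics/w9.png

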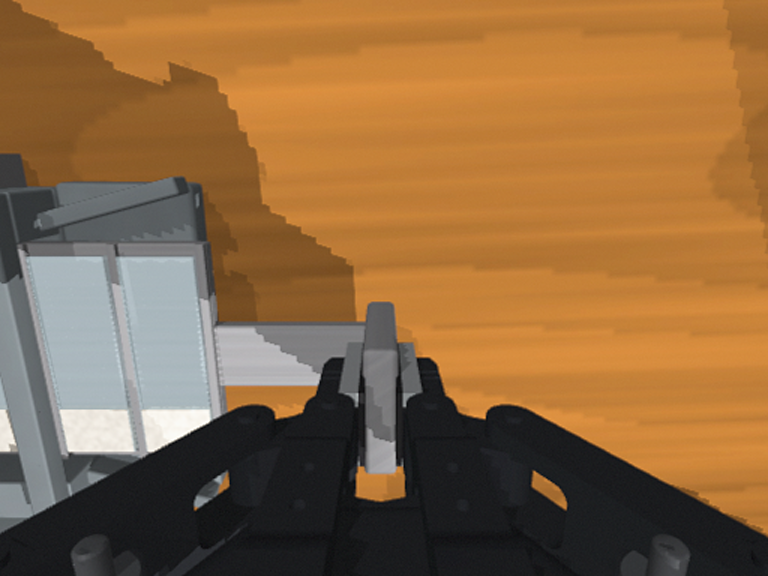

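View pics/s9c.png

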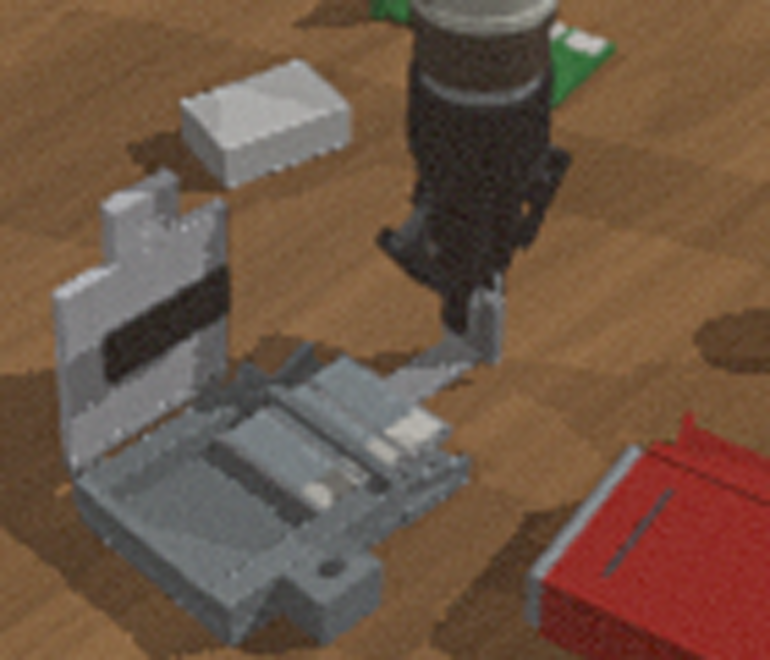

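jog_arm:
  deltas:
    - [[0,-6,0.5],[0,0,0]]
    - [[0,-8,0.5],[0,0,0]]
    - [[0,-8,0],[0,0,0]]
    - [[0,-8,0],[0,0,0]]
    - [[0,-8,0],[0,0,0]]
    - [[0,-8,0],[0,0,0]]
    - [[0,-8,0],[0,0,0]]
    - [[0,-6,0],[0,0,0]]
    - [[0,-4,0],[0,0,0]]
    - [[0,0,0],[0,0,0]]

```text
t: 12.85
tcp_pos: [0.5735, 0.0612, -0.0032]
eef_rot: [-0.062, -3.141, 0.0]
ft_force: [0.8, 1.4, -3.2]
grip_width: 0.0083
```

jog_arm:
  deltas:
    - [[0,-2,0],[0,0,0]]
    - [[0,-2,0.5],[0,0,0]]
    - [[0,-2,0.5],[0,0,0]]
    - [[0,-2,0],[0,0,0]]
    - [[0,0,0],[0,0,0]]

```text
t: 13.35
tcp_pos: [0.5733, 0.0536, -0.0041]
eef_rot: [0.061, 3.141, -0.0]
ft_force: [-0.4, 0.1, -2.1]
grip_width: 0.0083
```

Run:
```python
from h import *
s=snap('wrist','w10',None,1.5);to([.573,.0523,-.003]); s=snap('scene','s10');save(s,'s10c',(180,140,320,260),5.5)
```

```text
tcp [ 0.5733  0.0536 -0.0042] t 13.4 F [ 0.3 -0.5 -1.4] w 0.0084 q [ 0.093  0.549 -0.093  0.929 -0.     0.132]
yaw -0.03893753818235938 tilt [ 0. -0. -1.]
shift [ 0.2 -1.3 -1.2]
```

View pics/s10c.png

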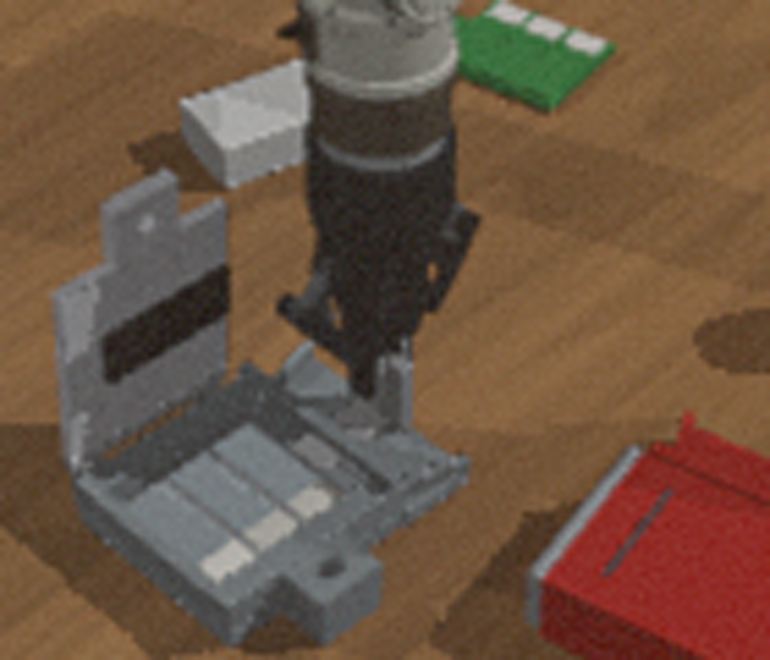

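View pics/w10.png

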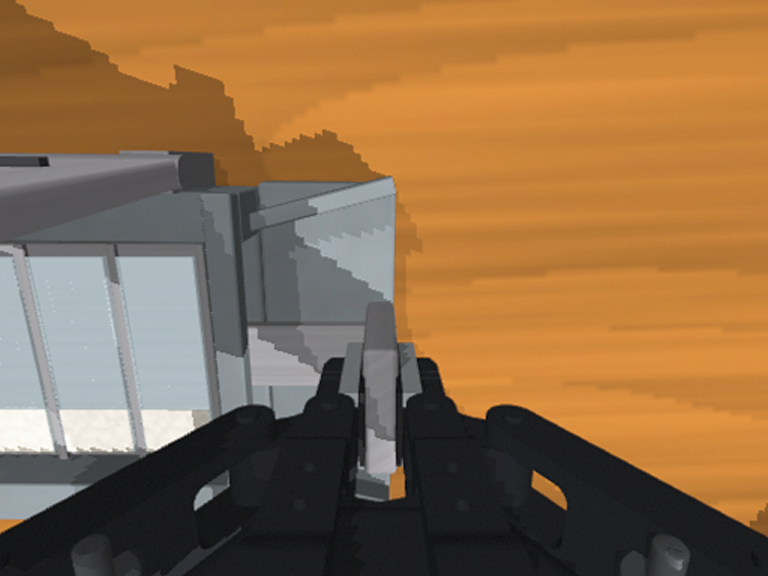

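jog_arm:
  deltas:
    - [[0,-1,0],[0,0,0]]
    - [[0,-1,0],[0,0,0]]
    - [[0,-1,0],[0,0,0]]
    - [[0,0,0],[0,0,0]]

```text
t: 13.85
tcp_pos: [0.5738, 0.0525, -0.0037]
eef_rot: [0.06, 3.14, 0.005]
ft_force: [1.1, 5.7, -1.2]
grip_width: 0.0085
```

Run:
```python
from h import *
to([.573,.0523,-.003])
```

```text
tcp [ 0.5738  0.0525 -0.0037] t 13.85 F [ 1.1  5.7 -1.2] w 0.0085 q [ 0.089  0.548 -0.093  0.928  0.003  0.128]
yaw -0.038135828657478804 tilt [ 0.001  0.003 -1.   ]
shift [ 0.7 -0.2 -0.7]
```

jog_arm:
  deltas:
    - [[0,-1,0.7],[0,0,0]]
    - [[0,-0.5,0.7],[0,0,0]]
    - [[0,0,0],[0,0,0]]
    - [[0,0,0],[0,0,0]]

```text
t: 14.25
tcp_pos: [0.5742, 0.0526, -0.0042]
eef_rot: [0.059, 3.139, 0.009]
ft_force: [-0.9, 9.4, 3.5]
grip_width: 0.0084
```

Run:
```python
from h import *
to([.573,.0523,-.003]); s=snap('wrist','w11',None,1.5)
```

```text
tcp [ 0.5742  0.0526 -0.0042] t 14.25 F [-0.9  9.4  3.5] w 0.0084 q [ 0.088  0.548 -0.094  0.925  0.005  0.125]
yaw -0.0373041270501335 tilt [ 0.003  0.006 -1.   ]
shift [ 1.2 -0.3 -1.2]
```

View pics/w11.png

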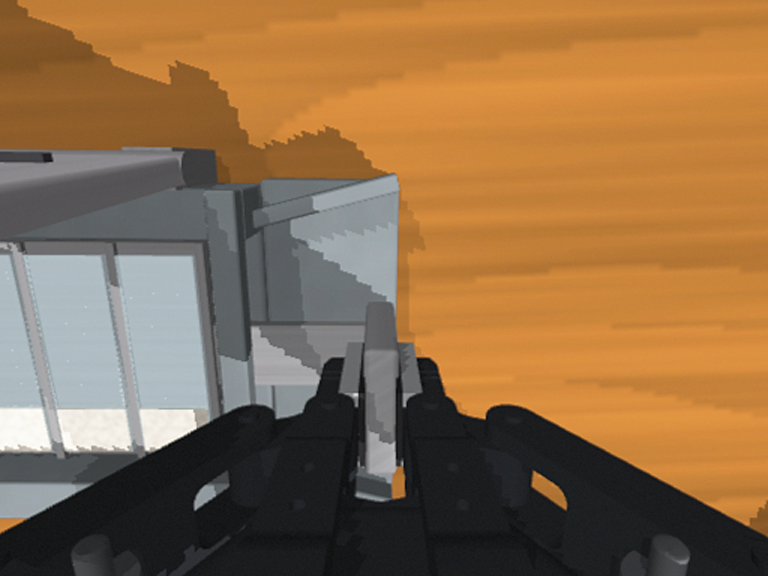

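jog_arm:
  deltas:
    - [[0,0,0],[0,0,0]]
    - [[0,0,0],[0,0,0]]
    - [[0,0,0],[0,0,0]]
    - [[0,0,-5],[0,0,0]]
    - [[0,0,-15],[0,0,0]]
    - [[0,0,-30],[0,0,0]]
    - [[0,0,-40],[0,0,0]]
    - [[0,0,-40],[0,0,0]]
    - [[0,0,-40],[0,0,0]]
    - [[0,0,0],[0,0,0]]
    - [[0,0,0],[0,0,0]]
  fingers: 0.6

```text
t: 15.4
tcp_pos: [0.5739, 0.0491, 0.166]
eef_rot: [0.062, 3.138, 0.0]
ft_force: [0.0, -0.6, 0.4]
grip_width: 0.0342
```

```bash
cat >> h.py <<'E'
PX=[.5693,-.0446,-.039]
def pw(l,x=PX):
    c,s_=np.cos(x[2]),np.sin(x[2]); l=np.array(l)/1e3; return np.array([x[0]+c*l[0]-s_*l[1],x[1]+s_*l[0]+c*l[1],l[2]])
def lid(th,r,n,y=-10): return pw((-66+r*np.cos(th)-n*np.sin(th),y,38+r*np.sin(th)+n*np.cos(th)))
E
python3 - <<'E'
from h import *
np.set_printoptions(precision=4,suppress=True)
a=snap('wrist','w12',None,1.5);to([.573,.0523,-.003]); s=snap('scene','s12');save(s,'s12c',(180,140,320,260),5.5)
t=ld('top0');s0=ld('scene0')
for th in (1.4,1.5,1.57,1.65,1.75):
    p=lid(th,157,1); print(th,(proj(t,p)-[260,145])*8.5,(proj(s0,p)-[180,165])*6, proj(a,p)*1.5)
E
```

```text
tcp [0.5728 0.049  0.1643] t 15.45 F [-0.2 -0.3  0.4] w 0.0342 q [ 0.085  0.405  0.148  1.314 -0.     0.125]
yaw -0.039154706037454697 tilt [-0. -0. -1.]
shift [ -0.1   3.3 167.3]
1.4 [459.6668 343.7207] [169.7254  76.9965] [ 68.7117 244.8118]
1.5 [461.0578 392.0856] [146.4633  58.0102] [ 55.8312 197.5456]
1.57 [461.6568 426.8933] [130.4172  46.4515] [ 48.2271 161.8143]
1.65 [461.9545 467.2906] [112.4603  35.0623] [ 41.3175 119.1636]
1.75 [461.7405 518.1796] [90.7854 23.6334] [35.7981 64.7135]
```

View pics/w12.png

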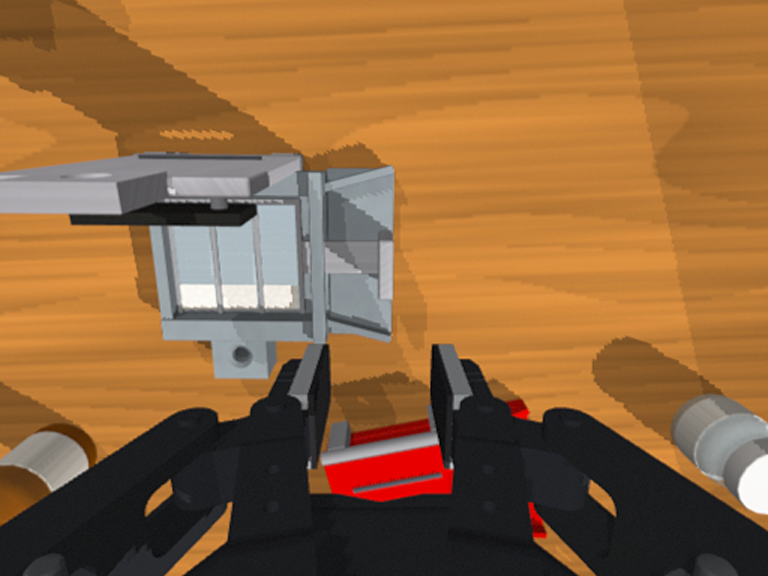

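View pics/s12c.png

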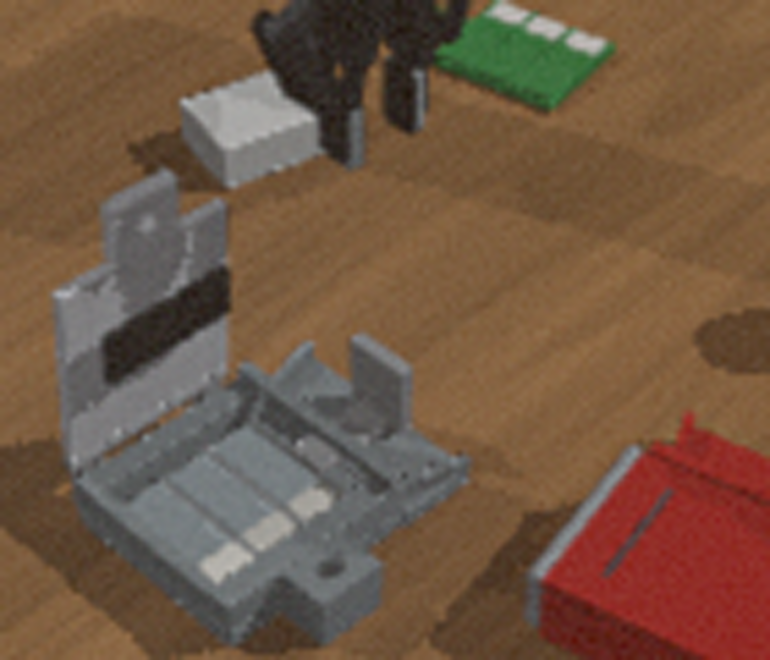

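Run:
```python
from h import *
a=ld('w12')
k=5
im=cv2.resize(np.asarray(a['img'])[100:260,100:270,::-1].copy(),None,fx=k*.9,fy=k*.9,interpolation=cv2.INTER_CUBIC);k*=.9
def ln(pts,col=(0,255,255)):
    q=[tuple(int(round(t)) for t in ((proj(a,pw(p))-[100,100]+.5)*k)) for p in pts]
    for u,v in zip(q,q[1:]): cv2.line(im,u,v,col,1)
ln([(60,-65,32),(60,55,32)]);ln([(60,-65,32),(0,-65,32)]);ln([(-60,55,40),(60,55,40),(60,46,40),(-60,46,40)]);ln([(62.5,103,12),(-62.5,103,12)])
ln([(73+6.5*np.cos(t),-10+6.5*np.sin(t),31) for t in np.linspace(0,6.3,20)])
ln([(-42,-57,18),(42,-57,18),(42,37,18),(-42,37,18)],(0,0,255)); ln([(-20,102,58),(20,102,58),(20,92,58),(-20,92,58),(-20,102,58)],(0,0,255))
cv2.imwrite('pics/ov12.png',im)
```

```text
(no output)
```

View pics/ov12.png

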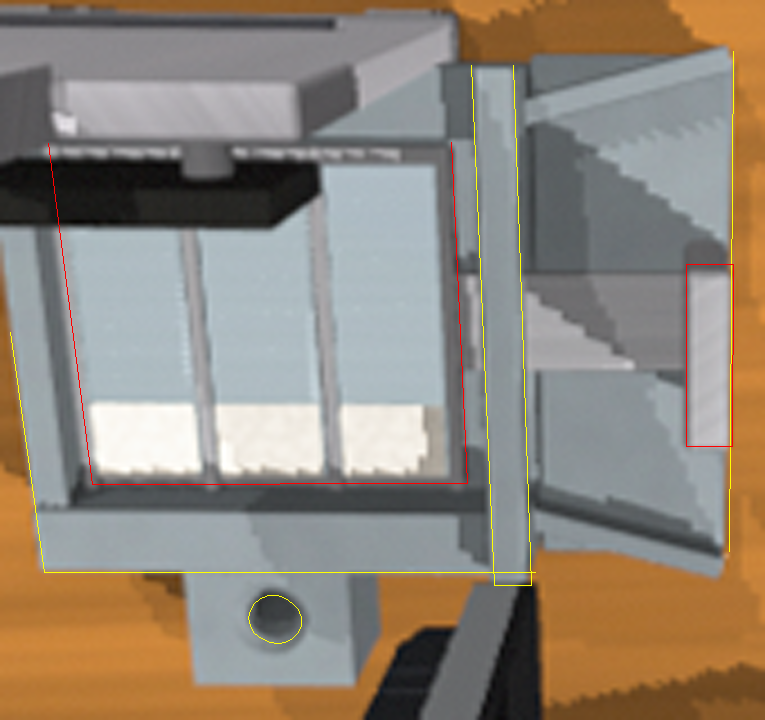

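The overlay agrees within about 1 mm: tray home in the channel and hole circle on the lug hole. Next I'll go behind the lid with the fingers shut.

jog_arm:
  deltas:
    - [[28,-1,-3],[0,0,0]]
    - [[28,-1,-3],[0,0,0]]
    - [[28,-1,0],[0,0,0]]
    - [[29,-1,0],[0,0,0]]
    - [[0,-20,0],[0,0,0]]
    - [[0,-25,0],[0,0,0]]
    - [[0,-25,0],[0,0,0]]
    - [[0,-20,0],[0,0,0]]
    - [[0,-8,15],[0,0,0]]
    - [[0,0,20],[0,0,0]]
    - [[0,0,20],[0,0,0]]
    - [[0,0,6],[0,0,0]]
    - [[0,0,0],[0,0,0]]
    - [[0,0,0],[0,0,0]]
  fingers: 1

```text
t: 16.9
tcp_pos: [0.4561, -0.0482, 0.1095]
eef_rot: [-0.061, -3.14, 0.0]
ft_force: [0.6, 0.4, 0.3]
grip_width: -0.0
```

Run:
```python
from h import *
to([.495,-.052,.109]); s=snap('scene','s13');save(s,'s13c',(170,90,310,260),3.5)
D=.034
for th in np.arange(1.5,-.01,-.15):
    p=lid(th,105,4); print(round(th,2),np.round(p-[.011*(th>.3),0,D],4))
```

```text
tcp [ 0.4561 -0.0482  0.1095] t 16.9 F [0.6 0.4 0.3] w -0.0 q [-0.105  0.222 -0.261  1.089 -0.    -0.067]
yaw -0.03859988720373777 tilt [-0.001  0.    -1.   ]
shift [-39.   -2.3   0.4]
1.5 [ 0.4954 -0.0522  0.109 ]
1.35 [ 0.511  -0.0528  0.1073]
1.2 [ 0.5263 -0.0534  0.1033]
1.05 [ 0.5407 -0.0539  0.0971]
0.9 [ 0.554  -0.0544  0.0887]
0.75 [ 0.566  -0.0549  0.0785]
0.6 [ 0.5763 -0.0553  0.0666]
0.45 [ 0.5847 -0.0556  0.0533]
0.3 [ 0.591  -0.0559  0.0389]
0.15 [ 0.6061 -0.056   0.0236]
0.0 [ 0.6079 -0.0561  0.008 ]
```

View pics/s13c.png

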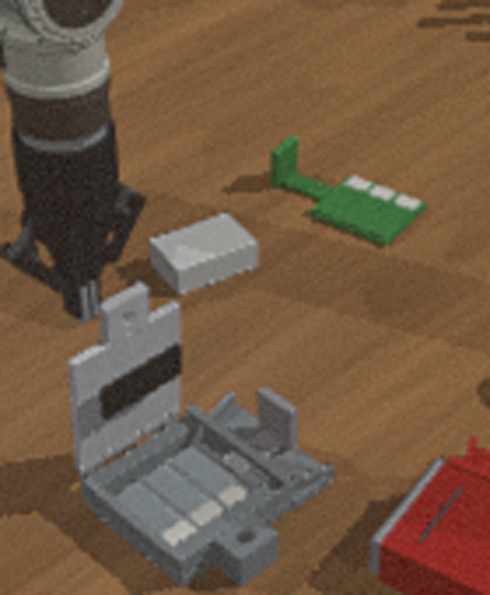

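jog_arm:
  deltas:
    - [[-15,-2,0],[0,0,0]]
    - [[-14,0,0],[0,0,0]]
    - [[-10,0,0],[0,0,0]]
    - [[-8,0,0.8],[0,0,0]]
    - [[-8,0,1],[0,0,0]]
    - [[-8,0,2],[0,0,0]]
    - [[-7,0,2],[0,0,0]]
    - [[-7,0,3],[0,0,0]]
    - [[-7,0,3],[0,0,0]]
    - [[-7,0,4],[0,0,0]]
    - [[-7,0,4.5],[0,0,0]]
    - [[-6,0,5],[0,0,0]]
    - [[-6,0,5],[0,0,0]]
    - [[-5,0,6],[0,0,0]]
    - [[-5,0,6],[0,0,0]]
    - [[0,0,0],[0,0,0]]

```text
t: 18.55
tcp_pos: [0.5758, -0.0547, 0.0658]
eef_rot: [-0.061, -3.139, -0.0]
ft_force: [-0.5, -0.2, -0.9]
grip_width: 0.0003
```

Run:
```python
from h import *
to([.591,-.0559,.0389]); s=snap('scene','s14');save(s,'s14c',(170,90,310,260),3.5)
```

```text
tcp [ 0.5758 -0.0547  0.0658] t 18.55 F [-0.5 -0.2 -0.9] w 0.0003 q [-0.095  0.482  0.     1.091  0.    -0.056]
yaw -0.038623683478852026 tilt [-0.002  0.    -1.   ]
shift [-15.2  -0.6  26.8]
```

View pics/s14c.png

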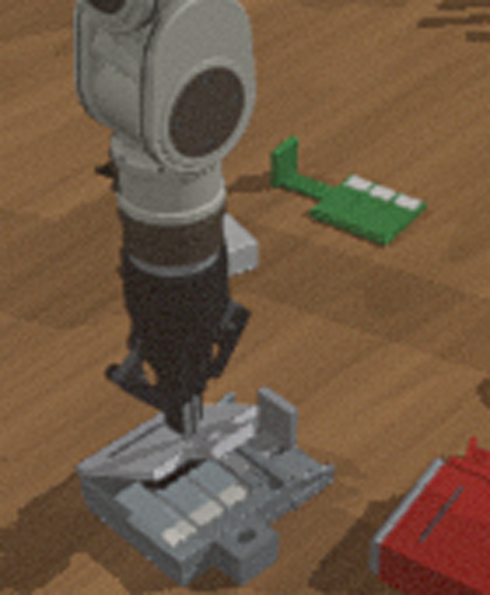

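jog_arm:
  deltas:
    - [[-4.5,0,6],[0,0,0]]
    - [[-4,0,6.5],[0,0,0]]
    - [[-3.5,0,6.5],[0,0,0]]
    - [[-3,0,7],[0,0,0]]
    - [[-2.5,0,7],[0,0,0]]
    - [[-2,0,6],[0,0,0]]
    - [[-1,0,5],[0,0,0]]
    - [[0,0,3],[0,0,0]]
    - [[0,0,0],[0,0,0]]

```text
t: 19.5
tcp_pos: [0.596, -0.0556, 0.0195]
eef_rot: [-0.061, -3.14, -0.0]
ft_force: [0.4, -0.1, 0.3]
grip_width: 0.0003
```

Run:
```python
from h import *
to([.591,-.0559,.0143]); s=snap('scene','s15');save(s,'s15c',(170,90,310,260),3.5);  s=snap('wrist','w15',None,1.5)
```

```text
tcp [ 0.596  -0.0556  0.0195] t 19.5 F [ 0.4 -0.1  0.3] w 0.0003 q [-0.093  0.562  0.003  1.013  0.    -0.054]
yaw -0.038751169183999665 tilt [-0.001  0.    -1.   ]
shift [ 4.9 -0.5  5.2]
```

View pics/s15c.png

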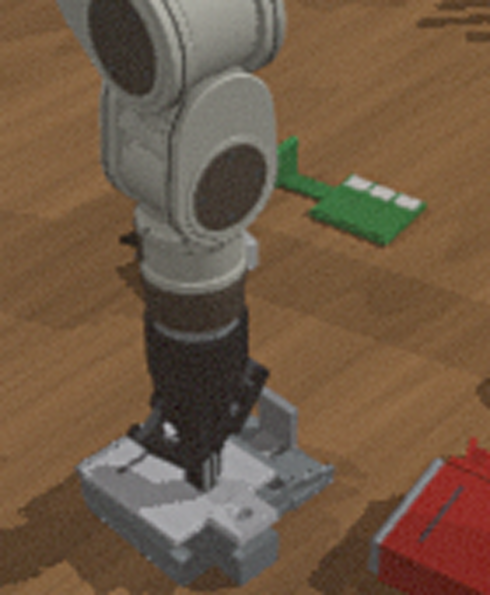

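View pics/w15.png

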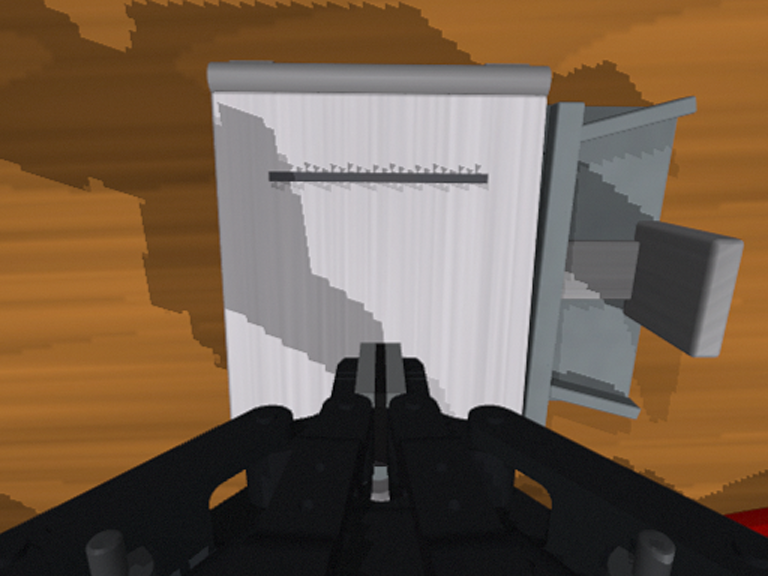

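jog_arm:
  deltas:
    - [[0,0,2],[0,0,0]]
    - [[0,0,2],[0,0,0]]
    - [[0,0,1.5],[0,0,0]]
    - [[0,0,0],[0,0,0]]

```text
t: 20.0
tcp_pos: [0.5966, -0.0556, 0.0147]
eef_rot: [0.061, 3.141, -0.0]
ft_force: [-0.3, 0.0, -0.2]
grip_width: -0.0
```

jog_arm:
  deltas:
    - [[0,0,1],[0,0,0]]
    - [[0,0,1],[0,0,0]]
    - [[0,0,0],[0,0,0]]

```text
t: 20.3
tcp_pos: [0.5968, -0.0557, 0.0131]
eef_rot: [0.061, 3.14, -0.0]
ft_force: [-1.7, 0.6, 5.2]
grip_width: 0.0002
```

jog_arm:
  deltas:
    - [[0,0,1],[0,0,0]]
    - [[0,0,1],[0,0,0]]
    - [[0,0,0],[0,0,0]]

```text
t: 20.6
tcp_pos: [0.5969, -0.0557, 0.0113]
eef_rot: [0.061, 3.14, -0.0]
ft_force: [-0.8, -0.1, 5.8]
grip_width: 0.0001
```

jog_arm:
  deltas:
    - [[0,0,0],[0,0,0]]
    - [[0,0,-10],[0,0,0]]
    - [[0,0,-30],[0,0,0]]
    - [[0,0,-40],[0,0,0]]
    - [[0,0,-40],[0,0,0]]
    - [[0,0,-40],[0,0,0]]
    - [[11.5,-33,-8],[0,0,0]]
    - [[11.5,-33,-8],[0,0,0]]
    - [[11.5,-33,0],[0,0,0]]
    - [[11.5,-33,0],[0,0,0]]
    - [[11.5,-33,0],[0,0,0]]
    - [[11.5,-33,0],[0,0,0]]
    - [[0,0,0],[0,0,0]]
    - [[0,0,0],[0,0,0]]
    - [[0,0,0],[0,0,0]]
  fingers: 0.4

```text
t: 22.1
tcp_pos: [0.52, -0.2501, 0.1865]
eef_rot: [-0.06, -3.141, -0.001]
ft_force: [0.5, 0.3, 1.2]
grip_width: 0.0512
```

Run:
```python
from h import *
to([.5,-.3,.1]); s=snap('wrist','w16',None,1.5); s=snap('scene','s16',None,1.5)
```

```text
tcp [ 0.52   -0.2501  0.1865] t 22.1 F [0.5 0.3 1.2] w 0.0512 q [-0.448  0.4    0.198  1.369  0.    -0.41 ]
yaw -0.03808453048078404 tilt [-0.     0.001 -1.   ]
shift [ 18.1 -50.7  86.5]
```

View pics/w16.png

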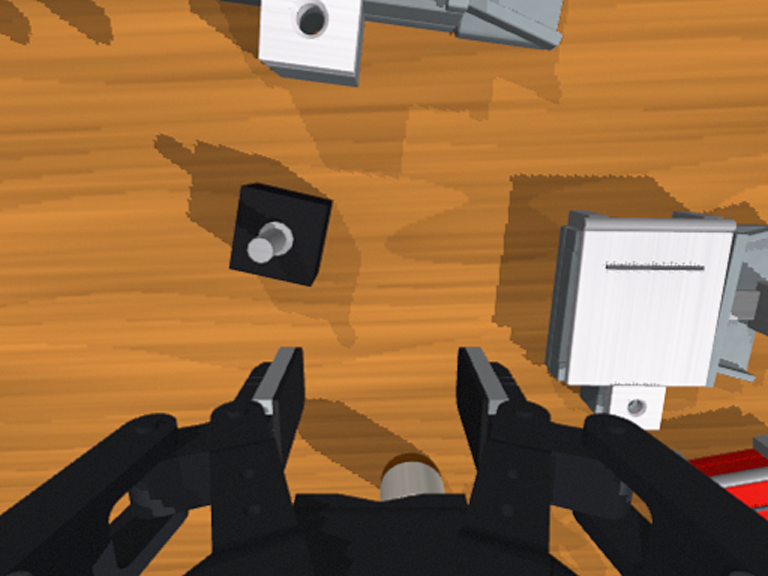

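View pics/s16.png

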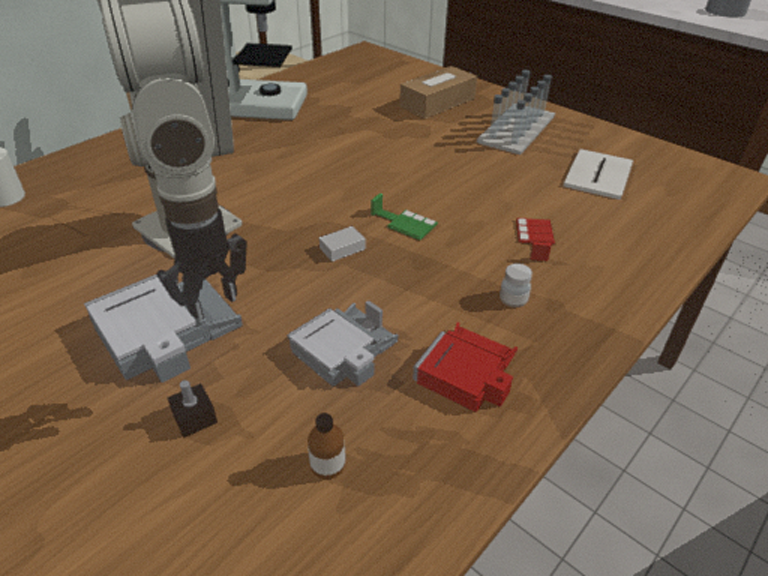

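Run:
```python
from h import *
a=ld('w16'); save(a,'w16c',(140,105,240,205),7); save(a,'w16l',(360,120,512,300),3.3)
for u,v,z in((259,250,.092),(278,236,.049)): print(atz(a,u/1.5,v/1.5,z))
for th in(0,.03,.06,.09): print(th,proj(a,lid(th,139,6))*1.5, lid(th,139,6))
```

```text
[ 0.50130004 -0.32286647  0.092     ]
[ 0.49982835 -0.32047703  0.049     ]
0 [632.08311037 402.0059846 ] [ 0.64185459 -0.05743867  0.044     ]
0.03 [635.00678707 404.48095827] [ 0.64161226 -0.05742922  0.04816667]
0.06 [638.0174494  406.86213482] [ 0.64124514 -0.05741489  0.0523242 ]
0.09 [641.11605562 409.14445639] [ 0.64075359 -0.05739571  0.05646883]
```

View pics/w16c.png

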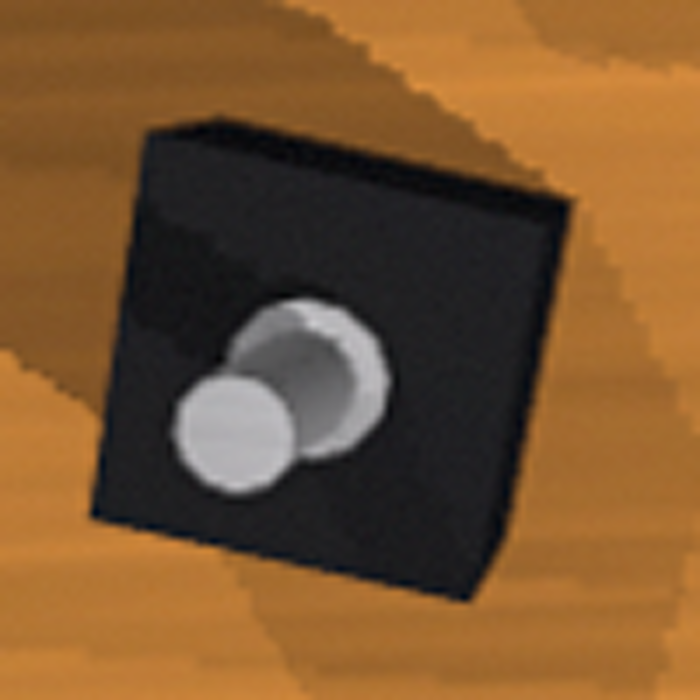

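View pics/w16l.png

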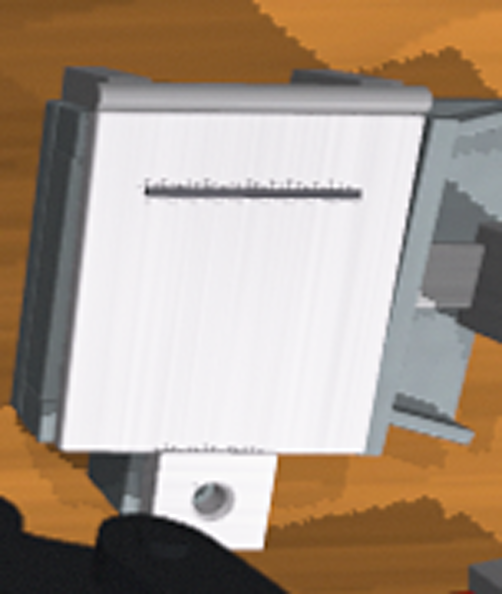

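Run:
```python
from h import *
a=ld('w16')
A=atz(a,140+236/7-.43,105+433/7-.43,.092);B=atz(a,140+309/7-.43,105+379/7-.43,.049);print(A,B)
s=ld('s16');save(s,'s16c',(105,245,155,295),12)
for p in (A,B): print((proj(s,p)-[105,245]+.46)*12)
to([*( (A+B)/2)[:2],.021])
```

```text
[ 0.50110221 -0.32228292  0.092     ] [ 0.50120642 -0.32230908  0.049     ]
[208.77471477 131.75753165]
[250.15506825 266.30570821]
tcp [ 0.5203 -0.2497  0.1866] t 22.2 F [ 0.2 -0.3  0.4] w 0.051 q [-0.448  0.4    0.198  1.369  0.    -0.411]
yaw -0.03698201540174985 tilt [-0.  0. -1.]
shift [ 16.4 -73.3 165.5]
```

View pics/s16c.png

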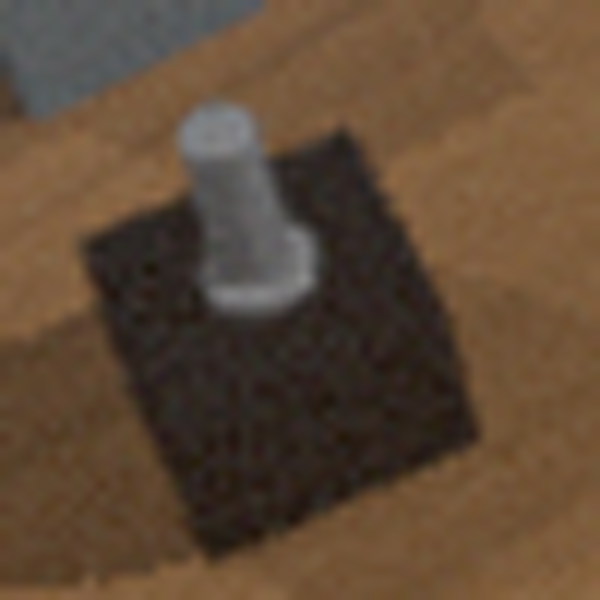

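jog_arm:
  deltas:
    - [[8.2,-37,0],[0,0,0]]
    - [[8.2,-36.3,0],[0,0,0]]
    - [[0,0,30],[0,0,0]]
    - [[0,0,40],[0,0,0]]
    - [[0,0,30],[0,0,0]]
    - [[0,0,15],[0,0,0]]
    - [[0,0,0],[0,0,0]]
    - [[0,0,0],[0,0,0]]
  newtons: 120

```text
t: 23.0
tcp_pos: [0.5013, -0.3228, 0.0719]
eef_rot: [0.059, 3.141, 0.0]
ft_force: [0.1, 0.1, 0.8]
grip_width: 0.051
```

Run:
```python
from h import *
to([.5012,-.3223,.021]); s=snap('wrist','w17',None,1.5)
```

```text
tcp [ 0.5013 -0.3228  0.0719] t 23.0 F [0.1 0.1 0.8] w 0.051 q [-0.572  0.508  0.061  1.124  0.    -0.535]
yaw -0.037320830590438135 tilt [ 0.  0. -1.]
shift [ 0.1  0.5 50.9]
```

View pics/w17.png

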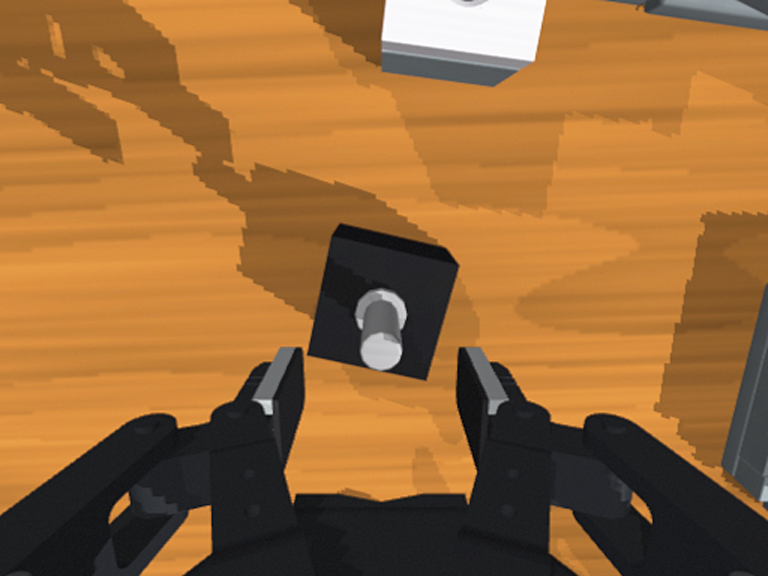

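Pin top at (381,350) is centred between the jaws, so I'll descend and grip.

jog_arm:
  deltas:
    - [[0,0.4,20],[0,0,0]]
    - [[0,0,18],[0,0,0]]
    - [[0,0,8],[0,0,0]]
    - [[0,0,4],[0,0,0]]
    - [[0,0,0],[0,0,0]]
    - [[0,0,0],[0,0,0]]

```text
t: 23.65
tcp_pos: [0.5014, -0.3235, 0.0227]
eef_rot: [0.061, 3.139, -0.002]
ft_force: [0.5, -0.6, 0.4]
grip_width: 0.0511
```

jog_arm:
  deltas:
    - [[0,0,0],[0,0,0]]
    - [[0,0,0],[0,0,0]]
    - [[0,0,0],[0,0,0]]
    - [[0,0,0],[0,0,0]]
    - [[0,0,0],[0,0,0]]
  fingers: 1
  newtons: 110

```text
t: 24.15
tcp_pos: [0.5011, -0.3234, 0.0225]
eef_rot: [0.061, 3.14, -0.001]
ft_force: [-0.6, 0.8, 5.3]
grip_width: 0.0133
```

Run:
```python
from h import *
to([.5012,-.3223,.021]); s=snap('wrist','w18',None,1.5); s=snap('scene','s18'); save(s,'s18c',(90,180,170,295),5)
```

```text
tcp [ 0.5011 -0.3234  0.0225] t 24.15 F [-0.6  0.8  5.3] w 0.0133 q [-0.573  0.553 -0.003  1.013 -0.    -0.534]
yaw -0.038818790333756646 tilt [ 0.001 -0.001 -1.   ]
shift [-0.1  1.1  1.5]
```

View pics/w18.png

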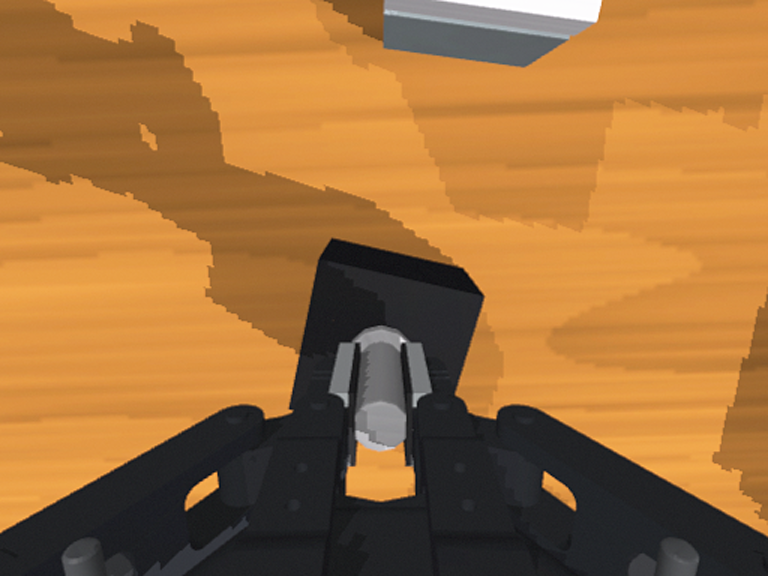

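View pics/s18c.png

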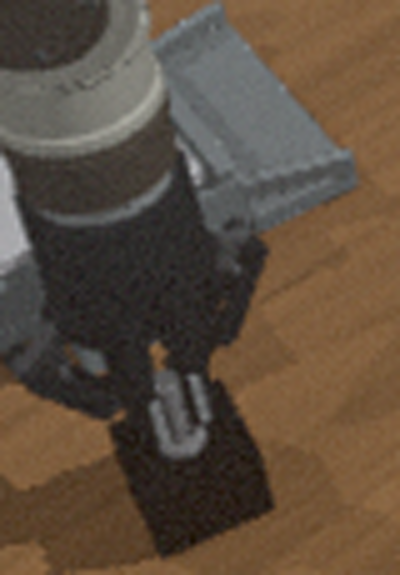

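jog_arm:
  deltas:
    - [[0,0,-5],[0,0,0]]
    - [[0,0,-15],[0,0,0]]
    - [[0,0,-30],[0,0,0]]
    - [[0,0,-30],[0,0,0]]
    - [[-16.2,33.9,0],[0,0,0]]
    - [[-16.2,33.9,0],[0,0,0]]
    - [[-16.2,33.9,0],[0,0,0]]
    - [[-16.2,33.9,0],[0,0,0]]
    - [[-16.2,33.9,0],[0,0,0]]
    - [[-16.2,33.9,0],[0,0,0]]
    - [[-16.2,33.9,0],[0,0,0]]
    - [[-16.2,33.9,0],[0,0,0]]
    - [[0,0,0],[0,0,0]]
    - [[0,0,0],[0,0,0]]
    - [[0,0,0],[0,0,0]]

```text
t: 25.75
tcp_pos: [0.6399, -0.0578, 0.1011]
eef_rot: [-0.062, -3.139, 0.0]
ft_force: [-0.5, 0.3, 0.4]
grip_width: 0.0131
```

Run:
```python
from h import *
to([.6413,-.0574,.0525]); s=snap('wrist','w19',None,1.5); print(proj(s,lid(.06,139,6))*1.5);s=snap('scene','s19'); save(s,'s19c',(180,120,300,265),4.1)
```

```text
tcp [ 0.6399 -0.0578  0.1011] t 25.75 F [-0.5  0.3  0.4] w 0.0131 q [-0.09   0.577  0.257  1.253 -0.    -0.05 ]
yaw -0.03951323832455623 tilt [-0.002 -0.    -1.   ]
shift [-1.5  0.5 48.6]
[381.63269568 299.76616108]
```

View pics/w19.png

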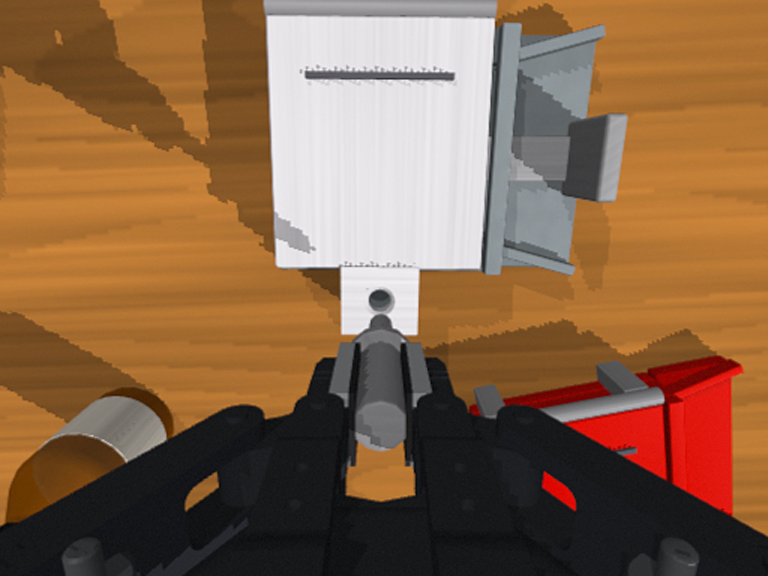

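View pics/s19c.png

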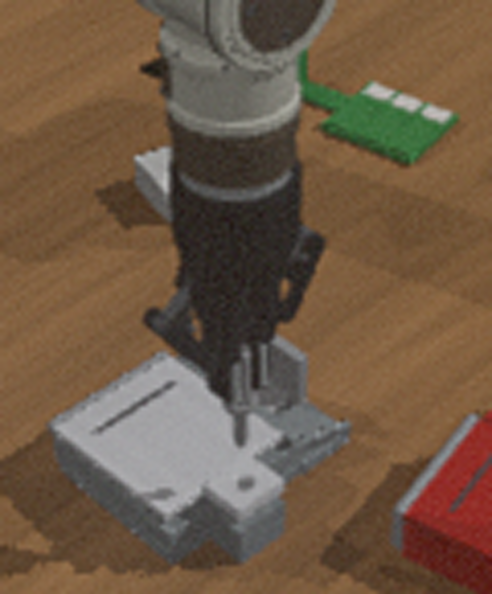

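Run:
```python
from h import *
s=ld('w19'); save(s,'w19c',(215,170,295,240),9)
g=lambda p:(proj(s,p)-[215,170]+.45)*9
o=observe()['tcp_pos']
for d in(0,.001): print('tip',g([o[0]+.0001,o[1]+d,.0846]),'coll',g([o[0],o[1]+d,.0846+.043]),'hole',g(lid(.06,139,6)), g(lid(.05,139,6)))
```

```text
tip [346.66785272 385.09177371] coll [346.02645706 624.60937889] hole [358.84617407 272.64696649] [358.79035182 269.45152562]
tip [360.03084574 384.58648632] coll [362.79594542 623.991832  ] hole [358.84617407 272.64696649] [358.79035182 269.45152562]
```

View pics/w19c.png

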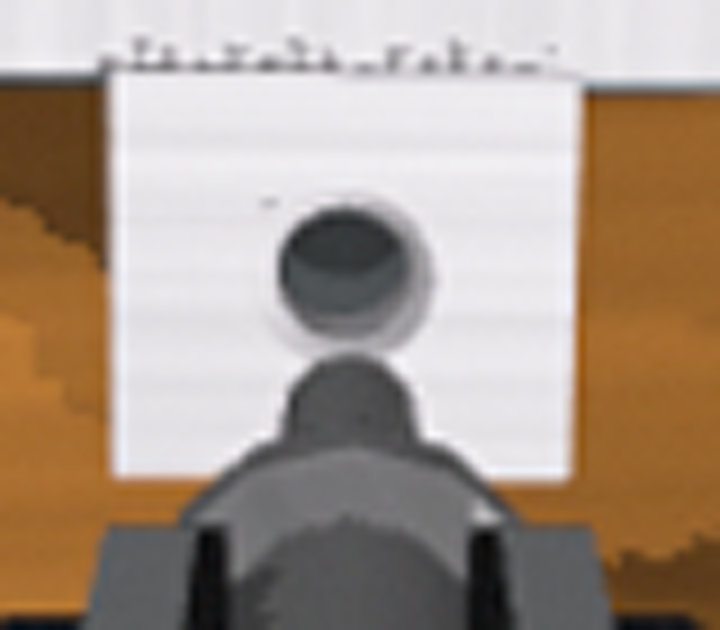

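jog_arm:
  deltas:
    - [[-1.7,0.3,0],[0,0,0]]
    - [[0,0,8],[0,0,0]]
    - [[0,0,10],[0,0,0]]
    - [[0,0,8],[0,0,0]]
    - [[0,0,4],[0,0,0]]
    - [[0,0,0],[0,0,0]]
    - [[0,0,0],[0,0,0]]

```text
t: 26.55
tcp_pos: [0.6423, -0.0568, 0.0715]
eef_rot: [-0.061, -3.141, -0.0]
ft_force: [0.2, 0.1, -0.8]
grip_width: 0.0134
```

Run:
```python
from h import *
to([.6415,-.0574,.0525]); s=snap('wrist','w20'); save(s,'w20c',(205,150,305,240),7);s=snap('scene','s20'); save(s,'s20c',(220,190,280,250),9)
```

```text
tcp [ 0.6423 -0.0568  0.0715] t 26.55 F [ 0.2  0.1 -0.8] w 0.0134 q [-0.088  0.6    0.219  1.189  0.    -0.049]
yaw -0.03868041034412615 tilt [-0.  0. -1.]
shift [ 0.8 -0.7 19. ]
```

View pics/w20c.png

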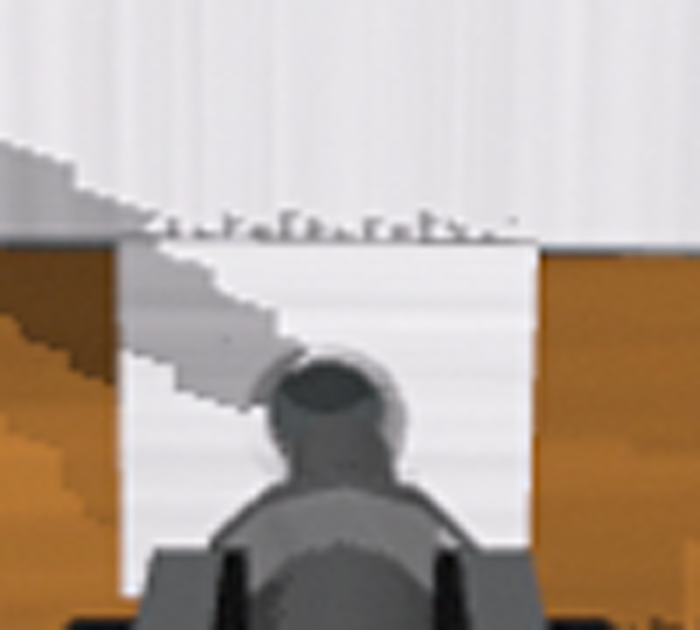

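View pics/s20c.png

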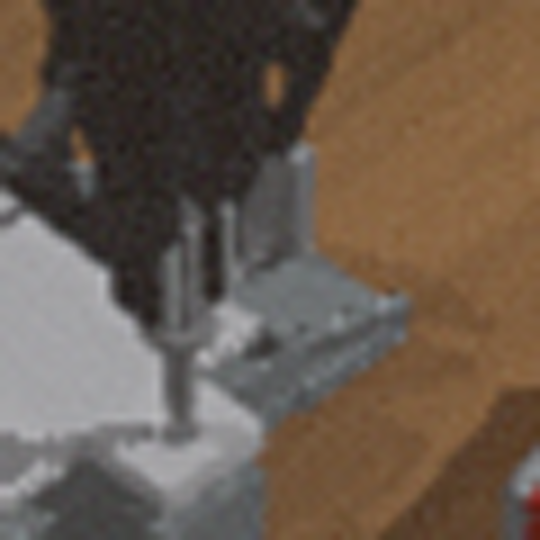

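Run:
```python
from h import *
s=ld('w20'); g=lambda p:(proj(s,p)-[205,150]+.45)*7
o=observe()['tcp_pos']; print(o)
for z in (.055,.093): print('pin',g([o[0]+.0001,o[1]+.0007,z]),g([o[0]+.0001-.005,o[1]+.0007,z]))
for th in (.05,.06,.07): print('hole',g(lid(th,139,6)), [g(lid(th,139+a,6)) for a in(-6,6)])
```

```text
[ 0.64273882 -0.05683055  0.0720474 ]
pin [352.77250268 441.49551992] [350.79600391 392.11115991]
pin [355.43188902 603.38670446] [353.04172275 544.44101534]
hole [338.80758998 413.97204739] [array([338.77627332, 354.54394496]), array([338.83850844, 472.6445178 ])]
hole [338.79524764 417.25524377] [array([338.76417674, 357.29883093]), array([338.82593829, 476.4779055 ])]
hole [338.78267336 420.44175329] [array([338.75185991, 359.95313361]), array([338.81312465, 480.21942692])]
```

jog_arm:
  deltas:
    - [[0.9,-0.5,0],[0,0,0]]
    - [[0,0,0],[0,0,0]]
    - [[0,0,4],[0,0,0]]
    - [[0,0,4],[0,0,0]]
    - [[0,0,4],[0,0,0]]
    - [[0,0,0],[0,0,0]]

```text
t: 27.25
tcp_pos: [0.641, -0.0574, 0.0586]
eef_rot: [-0.061, -3.14, 0.0]
ft_force: [0.5, -0.3, -0.7]
grip_width: 0.0133
```

Run:
```python
from h import *
to([.6415,-.0574,.0525]); s=snap('wrist','w21'); save(s,'w21c',(205,150,305,240),7)
```

```text
tcp [ 0.641  -0.0574  0.0586] t 27.25 F [ 0.5 -0.3 -0.7] w 0.0133 q [-0.089  0.609  0.198  1.161 -0.    -0.05 ]
yaw -0.03882465466625644 tilt [-0.001 -0.    -1.   ]
shift [-0.5  0.   6.1]
```

View pics/w21c.png

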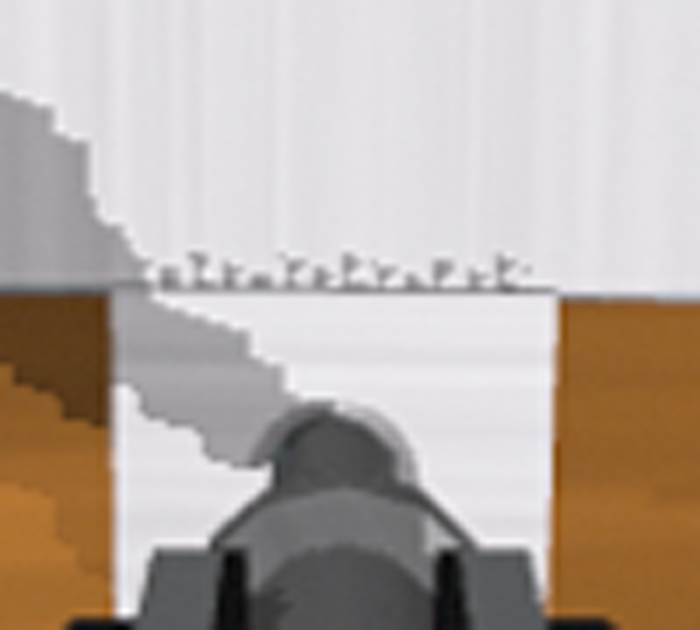

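The tip is inside the lid hole with no side force. Continuing down.

jog_arm:
  deltas:
    - [[0,0,3],[0,0,0]]
    - [[0,0,3],[0,0,0]]
    - [[0,0,3],[0,0,0]]
    - [[0,0,3],[0,0,0]]
    - [[0,0,0],[0,0,0]]

```text
t: 27.8
tcp_pos: [0.6413, -0.0574, 0.047]
eef_rot: [-0.061, -3.141, 0.0]
ft_force: [0.5, -0.6, -0.9]
grip_width: 0.0133
```

jog_arm:
  deltas:
    - [[-0.3,0,3],[0,0,0]]
    - [[0,0,3],[0,0,0]]
    - [[0,0,3],[0,0,0]]
    - [[0,0,3],[0,0,0]]
    - [[0,0,0],[0,0,0]]

```text
t: 28.3
tcp_pos: [0.6414, -0.0574, 0.0349]
eef_rot: [-0.061, -3.14, 0.0]
ft_force: [0.0, 0.2, -0.9]
grip_width: 0.0133
```

jog_arm:
  deltas:
    - [[-0.2,0,3],[0,0,0]]
    - [[0,0,3],[0,0,0]]
    - [[0,0,2],[0,0,0]]
    - [[0,0,2],[0,0,0]]
    - [[0,0,0],[0,0,0]]

```text
t: 28.8
tcp_pos: [0.6425, -0.0574, 0.026]
eef_rot: [0.061, 3.14, -0.0]
ft_force: [-0.2, 0.2, 1.7]
grip_width: 0.0136
```

jog_arm:
  deltas:
    - [[0,0,1],[0,0,0]]
    - [[0,0,1],[0,0,0]]
    - [[0,0,0.5],[0,0,0]]
    - [[0,0,0],[0,0,0]]

```text
t: 29.2
tcp_pos: [0.6426, -0.0574, 0.0236]
eef_rot: [0.061, 3.14, -0.0]
ft_force: [-0.0, -0.4, 5.4]
grip_width: 0.0134
```

Run:
```python
from h import *
to([.6415,-.0574,.0225]); s=snap('scene','s22'); save(s,'s22c',(180,180,280,265),7); s=snap('wrist','w22',None,1.5)
```

```text
tcp [ 0.6426 -0.0574  0.0236] t 29.2 F [-0.  -0.4  5.4] w 0.0134 q [-0.089  0.639  0.155  1.085  0.    -0.05 ]
yaw -0.038821774614196454 tilt [ 0.001 -0.    -1.   ]
shift [ 1.1 -0.   1.1]
```

View pics/s22c.png

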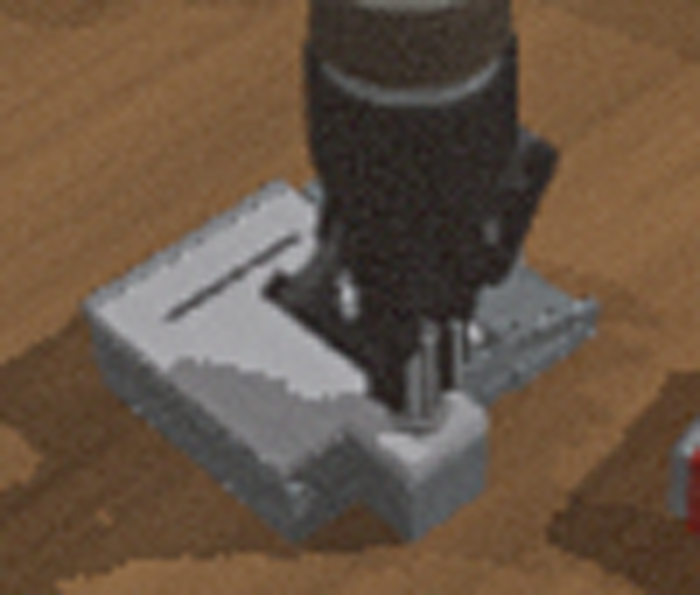

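View pics/w22.png

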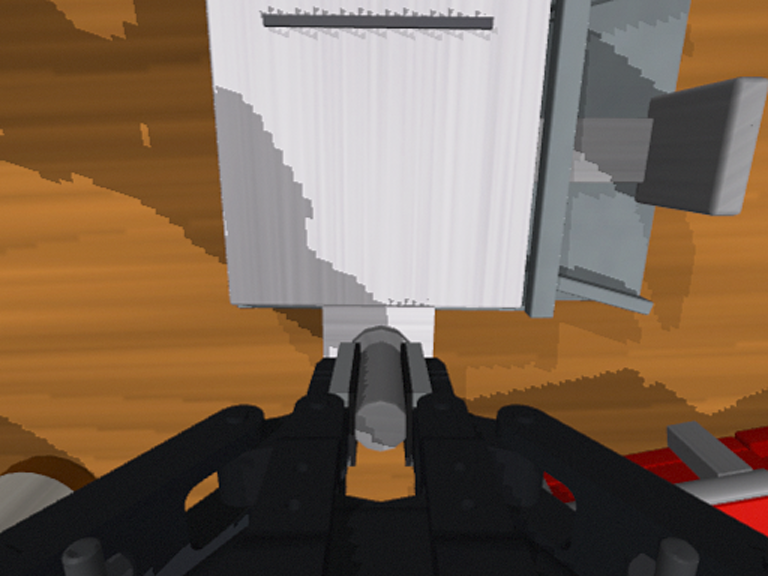

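jog_arm:
  deltas:
    - [[0.3,0,1],[0,0,0]]
    - [[0,0,1],[0,0,0]]
    - [[0,0,0],[0,0,0]]
    - [[0,0,0],[0,0,0]]

```text
t: 29.7
tcp_pos: [0.6427, -0.0574, 0.0224]
eef_rot: [0.061, 3.138, -0.0]
ft_force: [0.7, 0.2, 7.2]
grip_width: 0.0134
```

jog_arm:
  deltas:
    - [[0,0,1],[0,0,0]]
    - [[0,0,0],[0,0,0]]
    - [[0,0,0],[0,0,0]]

```text
t: 30.0
tcp_pos: [0.6428, -0.0574, 0.0224]
eef_rot: [0.061, 3.138, -0.0]
ft_force: [-1.0, 0.5, 11.5]
grip_width: 0.0135
```

jog_arm:
  deltas:
    - [[0,0,1],[0,0,0]]
    - [[0,0,0],[0,0,0]]
    - [[0,0,0],[0,0,0]]

```text
t: 30.3
tcp_pos: [0.6429, -0.0574, 0.0223]
eef_rot: [0.061, 3.137, -0.0]
ft_force: [-4.3, -0.5, 16.3]
grip_width: 0.0138
```

jog_arm:
  deltas:
    - [[0.6,0,0],[0,0,0]]
    - [[0,0,0],[0,0,0]]
    - [[0,0,0],[0,0,0]]
    - [[0,0,0],[0,0,0]]

```text
t: 30.7
tcp_pos: [0.6429, -0.0574, 0.0223]
eef_rot: [0.061, 3.136, -0.0]
ft_force: [-1.3, 0.4, 15.1]
grip_width: 0.0134
```

Run:
```python
from h import *
to([.6415,-.0574,.0225]); s=snap('scene','s23',None,1.5); to([.6415,-.0574,.0225]); w=snap('wrist','w23')
to([.6415,-.0574,.0225])
im=np.asarray(w['img'])[:,:,::-1].copy(); im=cv2.resize(im[0:260,120:512],None,fx=2,fy=2,interpolation=cv2.INTER_CUBIC)
def ln(pts,col):
    q=[tuple(int(round(t)) for t in ((proj(w,p)-[120,0]+.5)*2)) for p in pts]
    for u,v in zip(q,q[1:]): cv2.line(im,u,v,col,1)
for th,c in((0,(0,0,255)),(.06,(0,200,0))): ln([lid(th,70,4,-64),lid(th,122,4,-64),lid(th,122,4,42),lid(th,70,4,42)],c); ln([lid(th,122,6,-30),lid(th,157,6,-30)],c)
ln([pw(p) for p in((-20,102,58),(20,102,58),(20,92,58),(-20,92,58),(-20,102,58))],(255,0,0))
cv2.imwrite('pics/ov23.png',im)
```

```text
tcp [ 0.6429 -0.0574  0.0223] t 30.7 F [-1.3  0.4 15.1] w 0.0134 q [-0.089  0.638  0.15   1.077  0.    -0.05 ]
yaw -0.0387773604201534 tilt [ 0.005 -0.    -1.   ]
shift [ 1.4 -0.  -0.2]
tcp [ 0.6429 -0.0574  0.0223] t 30.75 F [-2.6 -0.7 15.1] w 0.0136 q [-0.089  0.638  0.15   1.077  0.    -0.05 ]
yaw -0.03875129722299699 tilt [ 0.005 -0.    -1.   ]
shift [ 1.4 -0.  -0.2]
tcp [ 0.6429 -0.0574  0.0223] t 30.8 F [-1.8 -0.5 15.2] w 0.0135 q [-0.089  0.638  0.15   1.077  0.    -0.05 ]
yaw -0.03875090422350631 tilt [ 0.005 -0.    -1.   ]
shift [ 1.4 -0.  -0.2]
```

View pics/ov23.png

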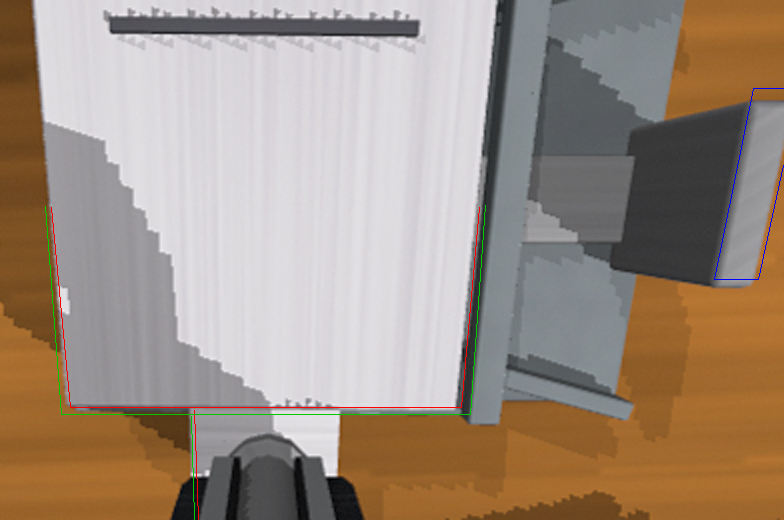

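View pics/s23.png

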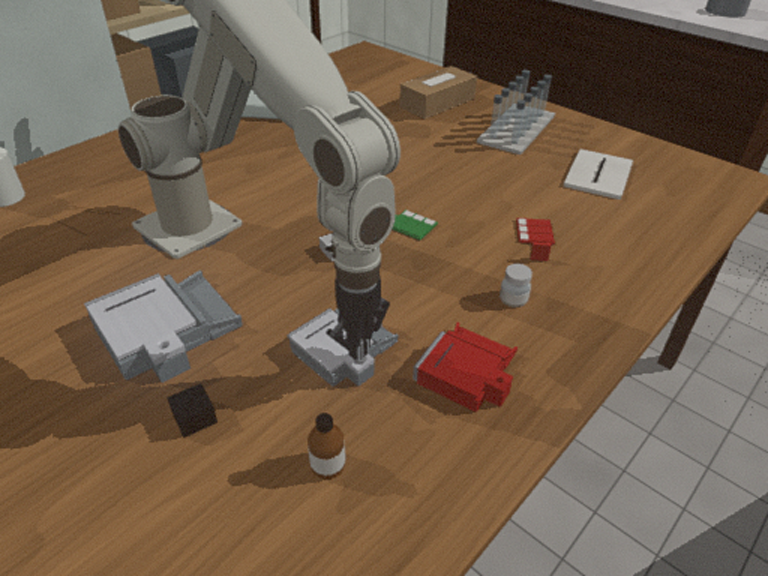

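The lid edge matches the fully shut outline. The robot presses with a steady 15 N, the TCP is still, and the bystanders are where they were. Handing in.

Run:
```python
from h import *
print(sign_off());
```

```text
the job is handed in; nothing more can be done
None
```

The job is handed in: the tray is home, the lid is shut, and the arm is still holding the pin down on it. `sign_off()` gives no verdict, so I only have my own checks. The last readings were at t = 30.8 s.

**What I did**
- I gripped the tray by its tab, slid it under the bridge to the end stop (about 9 N against the stop), and let go.
- I swung the lid down with the shut fingers.
- I took the pin from its rest, put it through the lid's lug into the base, and pressed it down until it would go no further.

**Last checks**
- **Push:** the arm presses down with a steady 15 N and does not move.
- **Pin depth:** the tool is at z 0.0223 m. That matches its height when it gripped the pin in the rest, where the tip sits 6 mm above the bench.
- **Lid:** its edge matches the 0 rad outline in the wrist picture.
- **Bystanders:** the bottle and jar look unmoved by eye. The white slide box is mostly hidden behind the arm in the last picture. No contact with any of the three was seen.

**What disagreed**
- **Finger length:** the finger tips sat about 33 mm behind the reported TCP. The first grip closed on nothing above the tab, and I corrected for it afterwards.
- **Tab position:** in the last picture the tab appears about 2–3 mm off my predicted outline in x. That is about the play in the channel, so I took it as pose error; right after release the tray had matched to about 1 mm.
- **Side load:** a small side force of about 2 N remains on the pin, with about 0.005 rad of tool tilt.

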